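# Load rocker pedestals on the indexing table against their datums and set up the gauge

### The arm

A 6-joint arm with a two-finger parallel gripper is mounted at the origin on the work surface. World frame = base frame: x ahead of the robot, y to its left, z up, the work surface at z = 0. Lengths are in m, angles in rad, forces in N, time in s.
With the tool pointing down it reaches from about 0.35 to 0.775 m from the base axis. Payload 7.3 kg.
Tool frame: the origin (TCP) lies at the very end of the fingers, on their centre line; the grasp point (between the pads) lies 19 mm behind it (robot.pinch_z is the distance from the TCP to the grasp point, in m); z points along the fingers, y is the line along which they close (so a half turn about z gives the same grasp; the last joint's range is limited). The gripper opens to 92 mm and grips with 3 to 60 N. Pads are 19 mm wide; open, the fingers measure 130 mm over their backs; the gripper's body (75 mm by 190 mm) begins 47 mm behind the grasp point.
Start: joints at [-1.283, 0.342, 1.524, -0, 1.275, -0.146], TCP at [0.221, -0.476, 0.227] pointing down, gripper open.
Joint ranges: [-2.53, 2.53], [-0.77, 2.02], [0.04, 2.7], [-1, 4.14], [0.28, 2.66], [-3.11, 3.11]. Speed limits (rad/s): [2.57, 2.57, 3.14, 3.14, 3.14, 3.14].

### API

Orientations are given as [roll, pitch, yaw] about the fixed x, y, z axes, in that order (R = Rz(yaw) Ry(pitch) Rx(roll)).
In Python, from cell import robot gives the robot as it stands.
- The arm moves only by the tool move_arm, never from a script. Its argument "motion" is a list of rows, each a list of 6 numbers: the shift along the tool's x, y, z in units of 0.1 m (1.0 is 0.1 m), then the turn, a rotation vector about the tool's x, y, z in units of pi rad (1.0 is pi rad). In form: [[dx, dy, dz, rx, ry, rz], ...]. A call has 1 to 12 rows; each row is the pose to reach, as a shift and turn from the pose commanded when the call began, along the tool's axes at that moment, turning the shorter way round; what a row does not reach only later rows make up. A row lasts 1/8 s, in which the tool goes at most 62.5 mm and 10.7 degrees, less where a joint would pass 70% of its speed; a pose out of reach is approached as far as the arm can. A call with a number of a shift or a turn outside -1 to 1 is refused whole. A call with a gripper value outside its range is refused whole. "fingers" is the opening, from -1 (shut) to 1 (fully open), set as the call begins (left out, the last holds). The fingers move at their own pace and stop on an object; "newtons" is the grip in N (left out, the last holds). Time passes only in rows, so rows that repeat a pose let the fingers close. It gives the time, the measured TCP pose, the force, the opening and the grip force at its end, in the units of the state.
- robot.observe(): the state, without advancing time (a new reading comes with each control period).
- robot.read_camera(name): name is "scene" or "side" or "wrist"; returns a dict with "image" (384x512x3 uint8, red, green, blue), "range_z" (384x512 float32, m along the optical axis (not along the pixel's ray), 0 where there is no reading), "vfov" (degrees; the focal length in pixels is half the picture's height over the tangent of half this angle, whatever the lens; pixels are square), "cx", "cy" (the principal point, pixels), "extrinsics" (4x4, takes a point from camera to world coordinates); the wrist camera has in their place "hand_eye" (4x4, takes a point from camera to tool coordinates, whose origin is the TCP and whose axes are the flange's). Camera axes: x right, y up, looking along -z (the intrinsics and any distortion apply to the point x, -y, -z); pixel columns grow to the right and rows downward; lengths in m; the calibration is good to about 2 mm. A picture is of the moment at which its call begins: read the wrist's pose just before it.
- robot.hand_in(): hands the job in; it is judged then, once.
The state is a dict: "time": time; "qpos": joint angles; "qvel": joint speeds; "joint_efforts": joint torques, N m; "tool_pos": TCP position; "tool_rot": TCP orientation; "contact_force": force on the tool from outside, world axes, zero at the start; "torque": the same for the moment, N m; "opening": finger opening in m; "grip_force": force on a finger pad.
Only numpy, scipy, OpenCV 4.12 (cv2) and the standard library are available. Lean on these libraries where they do the work, as an engineer would, in place of code of your own. Each camera call takes 0.05 s, during which the arm holds its last target. There are 200 camera calls.

### The job

Set up the rocker pedestals on the bench for gauging: swing the round table clockwise by its black post into its loading detent, then put every pedestal foot-down on the nest of its own colour, push it down until the brass pin is flush and it lies flat on the pad, and slide it fully home against both the coloured rail and the dark end stop. Once all are home, swing it a quarter turn counter-clockwise into its other detent, with every pedestal still fully home and let go at the end. Also turn only the small inner knob of the blue readout until its white pointer is at the green mark, without dragging the outer ring round, and leave the other things on the bench undisturbed.

Things in the scene. Friction and masses are not known exactly. Their poses are not given: they have to be found in the camera images.
- index_base: fixed indexing table base; origin on the bench top under the hinge axis of the disc. Disc: steel, 280 mm diameter, its top face 34 mm above the bench. A grey plunger block (45 x 36 mm, 40 mm high) stands at its rim on the base's +x side, centre 178 mm from the axis
- disc (a joint): rotation of the disc on its vertical hinge, rad, counter-clockwise seen from above is positive. A spring plunger holds it at two detents: 0 (loading position) and 1.571 (gauging position, a quarter turn counter-clockwise); it starts part-way between; hard stops 0.03 rad beyond. Leaving or entering a detent takes about 10 N at the handle, in between 3 N
- handle (a point): middle of the upright black handle post on the disc (round, 14 mm diameter, 44 mm tall, standing on the disc's top face; this point is 22 mm above that face), 123 mm from the hinge axis. It turns with the disc; grip it from above and lead it round the axis in an arc
- nest_red (a point): red nest, turns with the disc, 80 mm from its axis. Pad (primary face) 74 x 50 mm; origin on its top face (40 mm above the bench), under the centre of a pedestal that is fully home. x axis towards the dark end stop (24 mm wide, contact face at x = +30 mm), y axis (away from the hub) towards the red rail (52 mm long, face at y = +20 mm); both rise 12 mm above the pad, other sides open
- pin_red (a joint): brass seating pin (9 mm diameter) in the middle of the red nest's pad, m pushed down: 0 = stands 5 mm proud, 0.005 = flush with the pad. It is stiff (4 N, more than the pedestal's weight) and stays where it is pushed
- ped_red_mid (a point): loose aluminium rocker pedestal with red paint on top, about 0.14 kg; may be absent. Flat foot 60 (x) x 40 (y) x 14 mm, and on its middle a boss 26 (x) x 22 (y) mm rising to 40 mm overall. This point is its centre, 20 mm above the underside; z up through the boss. The part is the same turned half round about z
- nest_blue (a point): blue nest, turns with the disc, 80 mm from its axis. Pad (primary face) 74 x 50 mm; origin on its top face (40 mm above the bench), under the centre of a pedestal that is fully home. x axis towards the dark end stop (24 mm wide, contact face at x = +30 mm), y axis (away from the hub) towards the blue rail (52 mm long, face at y = +20 mm); both rise 12 mm above the pad, other sides open
- pin_blue (a joint): brass seating pin (9 mm diameter) in the middle of the blue nest's pad, m pushed down: 0 = stands 5 mm proud, 0.005 = flush with the pad. It is stiff (4 N, more than the pedestal's weight) and stays where it is pushed
- ped_blue_mid (a point): loose aluminium rocker pedestal with blue paint on top, about 0.14 kg; may be absent. Flat foot 60 (x) x 40 (y) x 14 mm, and on its middle a boss 26 (x) x 22 (y) mm rising to 40 mm overall. This point is its centre, 20 mm above the underside; z up through the boss. The part is the same turned half round about z
- nest_yellow (a point): yellow nest, turns with the disc, 80 mm from its axis. Pad (primary face) 74 x 50 mm; origin on its top face (40 mm above the bench), under the centre of a pedestal that is fully home. x axis towards the dark end stop (24 mm wide, contact face at x = +30 mm), y axis (away from the hub) towards the yellow rail (52 mm long, face at y = +20 mm); both rise 12 mm above the pad, other sides open
- pin_yellow (a joint): brass seating pin (9 mm diameter) in the middle of the yellow nest's pad, m pushed down: 0 = stands 5 mm proud, 0.005 = flush with the pad. It is stiff (4 N, more than the pedestal's weight) and stays where it is pushed
- ped_yellow_mid (a point): loose aluminium rocker pedestal with yellow paint on top, about 0.14 kg; may be absent. Flat foot 60 (x) x 40 (y) x 14 mm, and on its middle a boss 26 (x) x 22 (y) mm rising to 40 mm overall. This point is its centre, 20 mm above the underside; z up through the boss. The part is the same turned half round about z
- nest_green (a point): green nest, turns with the disc, 80 mm from its axis. Pad (primary face) 74 x 50 mm; origin on its top face (40 mm above the bench), under the centre of a pedestal that is fully home. x axis towards the dark end stop (24 mm wide, contact face at x = +30 mm), y axis (away from the hub) towards the green rail (52 mm long, face at y = +20 mm); both rise 12 mm above the pad, other sides open
- pin_green (a joint): brass seating pin (9 mm diameter) in the middle of the green nest's pad, m pushed down: 0 = stands 5 mm proud, 0.005 = flush with the pad. It is stiff (4 N, more than the pedestal's weight) and stays where it is pushed
- ped_green_mid (a point): loose aluminium rocker pedestal with green paint on top, about 0.14 kg; may be absent. Flat foot 60 (x) x 40 (y) x 14 mm, and on its middle a boss 26 (x) x 22 (y) mm rising to 40 mm overall. This point is its centre, 20 mm above the underside; z up through the boss. The part is the same turned half round about z
- readout: fixed blue gauge readout box 130 x 160 x 55 mm high; origin under its centre. The coaxial knob pair stands on its top face, axis at x = -22, y = -10 mm in the box's frame
- green_mark (a point): centre of the green tick on the top face of the readout, 42 mm from the knob axis, at 0.9 rad counter-clockwise from the box's x axis
- knob_grip (a point): on the knob axis, in the middle of the small inner knob's bar (32 long x 12 wide x 26 mm tall; this point is 11 mm below its top and 89 mm above the bench). Its x axis runs along the bar towards the end with the white pointer line. The bar's underside is 5 mm above the outer ring
- inner_knob (a joint): angle of the inner knob, rad, counter-clockwise from above is positive, range -1.5 to 1.5; 0 = white pointer along the readout's x axis, 0.9 = at the green mark. Stays where it is left (0.03 N m)
- ring_tick (a point): orange tick on the rim of the black outer ring (58 mm diameter, 13 mm high, top 69 mm above the bench, 28 mm from the axis); the ring turns separately and stays where it is left
- tappet: bystander: steel bucket tappet, 28 mm diameter, 25 mm tall, upright among the pedestals; origin at its underside
- valve_spring: bystander: dark valve spring, 32 mm diameter, 36 mm tall; origin at its underside
There are look-alikes about, which are no part of the job. What is shaped like the readout but pink is not meant. Leave any purple look-alike of the part that bears ped_blue_mid alone.

How it is judged:
On the way, in this order (a step that is already met when the one before it is completed fails the run):
1. every pedestal present is home on its own nest, flat on the pad, with the disc in the loading position (x of ped_red_mid in the frame of nest_red between -0.0025 and 0.0025 m and y of ped_red_mid in the frame of nest_red between -0.0025 and 0.0025 m and z of ped_red_mid in the frame of nest_red between 0.018 and 0.022 m and angle between the x axis of ped_red_mid and the x axis of nest_red, either way round below 0.06 rad and angle between each of ped_red_mid, ped_blue_mid, ped_yellow_mid, ped_green_mid's own z axis and vertical below 0.06 rad and x of ped_blue_mid in the frame of nest_blue between -0.0025 and 0.0025 m and y of ped_blue_mid in the frame of nest_blue between -0.0025 and 0.0025 m and z of ped_blue_mid in the frame of nest_blue between 0.018 and 0.022 m and angle between the x axis of ped_blue_mid and the x axis of nest_blue, either way round below 0.06 rad and x of ped_yellow_mid in the frame of nest_yellow between -0.0025 and 0.0025 m and y of ped_yellow_mid in the frame of nest_yellow between -0.0025 and 0.0025 m and z of ped_yellow_mid in the frame of nest_yellow between 0.018 and 0.022 m and angle between the x axis of ped_yellow_mid and the x axis of nest_yellow, either way round below 0.06 rad and x of ped_green_mid in the frame of nest_green between -0.0025 and 0.0025 m and y of ped_green_mid in the frame of nest_green between -0.0025 and 0.0025 m and z of ped_green_mid in the frame of nest_green between 0.018 and 0.022 m and angle between the x axis of ped_green_mid and the x axis of nest_green, either way round below 0.06 rad and value of joint disc below 0.06 rad), for 0.2 s.
2. the disc is in the gauging detent (value of joint disc between 1.5208 and 1.6208 rad), for 0.2 s.
At the end, for the whole second after the job is handed in: each pedestal present lies flat (60 mrad) on the nest of its colour, within 2.5 mm of fully home sideways, 2 mm in height (so the pin is pushed in) and 60 mrad of square; the disc rests within 0.05 rad of the quarter-turn detent; the inner knob is within 0.12 rad of the green mark (all of step 2 and x of ped_red_mid in the frame of nest_red between -0.0025 and 0.0025 m and y of ped_red_mid in the frame of nest_red between -0.0025 and 0.0025 m and z of ped_red_mid in the frame of nest_red between 0.018 and 0.022 m and angle between the x axis of ped_red_mid and the x axis of nest_red, either way round below 0.06 rad and angle between each of ped_red_mid, ped_blue_mid, ped_yellow_mid, ped_green_mid's own z axis and vertical below 0.06 rad and x of ped_blue_mid in the frame of nest_blue between -0.0025 and 0.0025 m and y of ped_blue_mid in the frame of nest_blue between -0.0025 and 0.0025 m and z of ped_blue_mid in the frame of nest_blue between 0.018 and 0.022 m and angle between the x axis of ped_blue_mid and the x axis of nest_blue, either way round below 0.06 rad and x of ped_yellow_mid in the frame of nest_yellow between -0.0025 and 0.0025 m and y of ped_yellow_mid in the frame of nest_yellow between -0.0025 and 0.0025 m and z of ped_yellow_mid in the frame of nest_yellow between 0.018 and 0.022 m and angle between the x axis of ped_yellow_mid and the x axis of nest_yellow, either way round below 0.06 rad and x of ped_green_mid in the frame of nest_green between -0.0025 and 0.0025 m and y of ped_green_mid in the frame of nest_green between -0.0025 and 0.0025 m and z of ped_green_mid in the frame of nest_green between 0.018 and 0.022 m and angle between the x axis of ped_green_mid and the x axis of nest_green, either way round below 0.06 rad and velocity of joint disc between -0.05 and 0.05 rad/s and value of joint inner_knob between 0.78 and 1.02 rad); the robot touches nothing.
It fails at once if the outer ring is dragged round (its tick moves more than 5 mm, about 10 degrees) (distance of ring_tick from where it was at the start of the episode above 0.005 m).
It fails at once if a bystander (tappet) is displaced by more than 30 mm or tipped over (distance of tappet from where it was at the start of the episode above 0.03 m or angle between tappet's own z axis and vertical above 0.5 rad).
It fails at once if a bystander (valve_spring) is displaced by more than 30 mm or tipped over (distance of valve_spring from where it was at the start of the episode above 0.03 m or angle between valve_spring's own z axis and vertical above 0.5 rad).
Of ped_red, ped_blue, ped_yellow, ped_green only 3 to 4 are there at a start; the rules pass over those that are not, and their reading is None.
At some moment in a run one of ped_red, ped_blue, ped_yellow, ped_green may be knocked a few centimetres aside while the robot is not near it.
Once in a run the grip may slacken for a moment while it holds something.
It also fails if it takes over 210 s, if anything falls off the work surface, if the arm or the gripper's body presses on something with over 40 N, if the wrist force passes 120 N, or if a joint passes its speed limit or range.

## Working session

There is one attempt and no reset: what is moved stays moved. The work goes in short steps, Python scripts to look and compute and a tool call to move; the robot and the scene stay as the last step left them, time stands still between calls to the robot, and variables do not carry over. Pictures are saved under pics/ and viewed, at most 14 in all, crops included, and the job is handed in when it is done.

Besides the shell and the picture viewer there is one more tool, called by a JSON object that holds its "name" and its "arguments", one argument or row to a line. move_arm: Moves the arm, as the interface text tells. Shifts and turns lie within -1 to 1; 1 stands for 0.1 m of shift or pi rad of turn. Its arguments: {"type":"object","properties":{"motion":{"type":"array"},"fingers":{"type":"number"},"newtons":{"type":"number"}},"required":["motion"]}

```bash
ls; mkdir -p pics; cat > h.py <<'E'
import numpy as np, cv2
from scipy.spatial.transform import Rotation as R
from cell import robot
def tool():
    s=robot.observe(); T=np.eye(4); T[:3,:3]=R.from_euler('xyz',s['tool_rot']).as_matrix(); T[:3,3]=s['tool_pos']; return T
def cam(n):
    T=tool(); c=robot.read_camera(n)
    c['E']=T@c['hand_eye'] if n=='wrist' else c['extrinsics']
    c['f']=c['image'].shape[0]/2/np.tan(np.radians(c['vfov'])/2); return c
def ray(c,u,v,z):
    d=c['E'][:3,:3]@np.array([(u-c['cx'])/c['f'],-(v-c['cy'])/c['f'],-1]); o=c['E'][:3,3]
    return o+d*(z-o[2])/d[2]
def proj(c,p):
    q=np.linalg.inv(c['E'])@np.append(p,1); return c['cx']+c['f']*q[0]/-q[2], c['cy']-c['f']*q[1]/-q[2]
def cloud(c):
    z=c['range_z']; v,u=np.mgrid[:z.shape[0],:z.shape[1]]
    P=np.stack([(u-c['cx'])/c['f']*z,-(v-c['cy'])/c['f']*z,-z],-1)
    return P@c['E'][:3,:3].T+c['E'][:3,3]
def save(n,im): cv2.imwrite('pics/'+n+'.png',cv2.cvtColor(im,cv2.COLOR_RGB2BGR))
E
python3 - <<'E'
from h import *
print(robot.observe(), robot.pinch_z)
ims=[]
for n in('scene','side'):
    c=cam(n); print(n,c['E'].round(3).tolist(),c['f'],c['cx'],c['cy'],{k for k in c}); save(n+'0',cv2.resize(c['image'],(800,600)))
    np.savez(n+'0.npz',**{k:c[k] for k in('image','range_z','E','f','cx','cy')})
c=cam('wrist');print(c['hand_eye'].round(3).tolist(),c['f'])
E
```

```text
pics
{'time': 0.0, 'qpos': array([-1.28300139e+00,  3.42727716e-01,  1.52501025e+00, -6.33921160e-06,
        1.27538487e+00, -1.46012171e-01]), 'qvel': array([ 1.80652670e-05,  3.86220520e-04,  2.26359162e-04,  4.14701469e-04,
        6.71830832e-04, -9.88517497e-05]), 'joint_efforts': array([-1.68576635e-04, -4.31240201e+01, -2.44218206e+01,  7.17753125e-02,
        5.59608615e-02, -1.60040913e-04]), 'tool_pos': array([ 0.22057014, -0.47597651,  0.22604473]), 'tool_rot': array([-3.14007788e+00, -2.16634241e-04,  4.33808794e-01]), 'contact_force': array([ 0.27827151,  0.10467885, -0.37191732]), 'torque': array([-0.04055925, -0.05121262, -0.03844153]), 'grip_force': 0.0, 'opening': 0.09207142108824859} 0.0188
scene [[0.824, -0.346, 0.449, 1.004], [0.567, 0.512, -0.646, -0.777], [-0.006, 0.786, 0.618, 0.874], [0.0, 0.0, 0.0, 1.0]] 471.5221464018737 251.28655230513064 188.2360935160521 {'f', 'cy', 'extrinsics', 'image', 'E', 'vfov', 'range_z', 'cx'}
side [[-0.896, -0.267, 0.355, 0.944], [0.445, -0.518, 0.731, 1.101], [-0.011, 0.812, 0.583, 0.937], [0.0, 0.0, 0.0, 1.0]] 429.5629481713863 251.7775439265965 190.42672928403135 {'f', 'cy', 'extrinsics', 'image', 'E', 'vfov', 'range_z', 'cx'}
[[-0.0, 0.953, 0.302, 0.082], [1.0, 0.0, 0.0, -0.001], [0.0, 0.302, -0.953, -0.158], [0.0, 0.0, 0.0, 1.0]] 275.2266150260265
```

View pics/scene0.png

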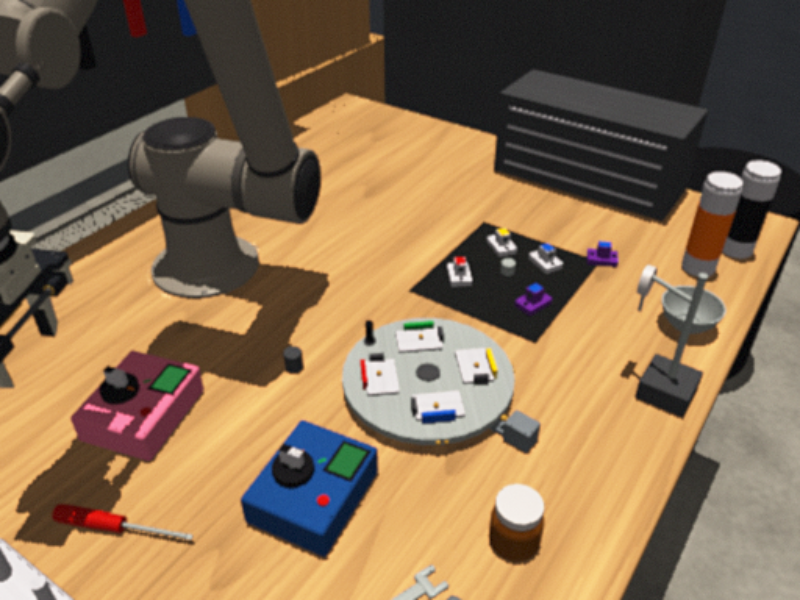

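View pics/side0.png

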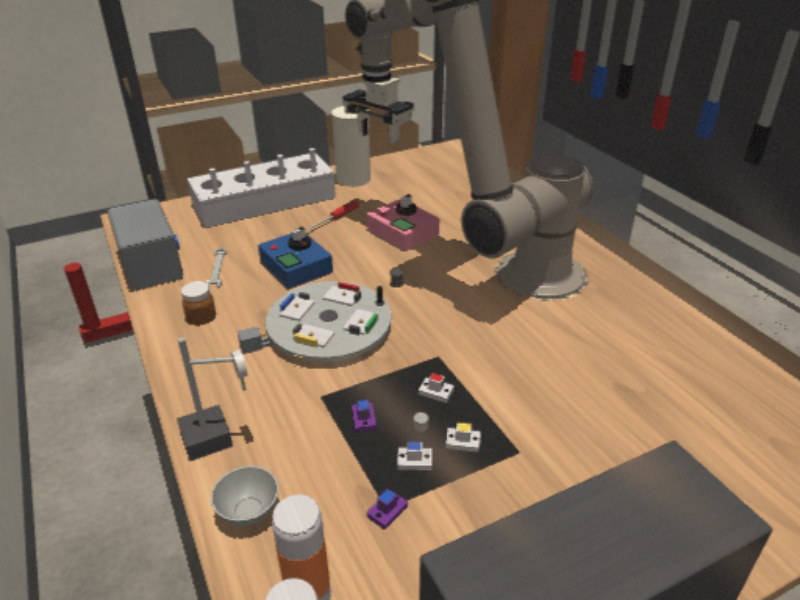

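Scene view: white-footed pedestals at about red (460,265), yellow (502,237) and blue (547,253). The purple look-alikes are at (534,297) and (603,253), and there is no green one. The table hub is at (428,372), the black post at (370,332), the plunger block at (521,430) and the blue readout knob at (293,462); the pink readout is not meant. The blue pedestal is the white-footed one.

```bash
python3 - <<'E'
from h import *
for n,box in(('scene',[('red',460,262,.04),('yel',503,233,.04),('blue',546,249,.04),('tap',508,262,.025),('hub',428,372,.034),('post',370,322,.078),('block',521,422,.04),('knob',293,453,.1),('spring',293,352,.036),('pinR',379,374,.045),('pinB',436,405,.045),('pinY',476,365,.045),('pinG',421,337,.045),('purp1',534,288,.04),('purp2',604,246,.04)]),
  ('side',[('red',436,379,.04),('yel',464,429,.04),('blue',414,447,.04),('tap',421,415,.025),('hub',328,315,.034),('post',380,288,.078),('block',251,335,.04),('knob',300,233,.1),('spring',397,271,.036),('pinR',344,294,.045),('pinB',297,307,.045),('pinY',312,335,.045),('pinG',360,321,.045),('purp1',364,405,.04),('purp2',387,498,.04)])):
    c=dict(np.load(n+'0.npz'))
    for k,u,v,z in box: print(n,k,ray(c,u*.64,v*.64,z)[:2].round(3))
E
```

```text
scene red [0.449 0.251]
scene yel [0.47  0.388]
scene blue [0.568 0.385]
scene tap [0.517 0.323]
scene hub [ 0.557 -0.036]
scene post [ 0.437 -0.028]
scene block [ 0.733 -0.053]
scene knob [ 0.526 -0.325]
scene spring [ 0.346 -0.124]
scene pinR [ 0.501 -0.093]
scene pinB [ 0.612 -0.099]
scene pinY [0.619 0.012]
scene pinG [0.508 0.02 ]
scene purp1 [0.604 0.256]
scene purp2 [0.659 0.459]
side red [0.445 0.26 ]
side yel [0.465 0.398]
side blue [0.565 0.395]
side tap [0.51  0.319]
side hub [ 0.553 -0.038]
side post [ 0.431 -0.023]
side block [ 0.729 -0.04 ]
side knob [ 0.518 -0.301]
side spring [ 0.338 -0.124]
side pinR [ 0.495 -0.082]
side pinB [ 0.609 -0.084]
side pinY [0.614 0.025]
side pinG [0.504 0.028]
side purp1 [0.6   0.261]
side purp2 [0.654 0.47 ]
```

{"name": "move_arm", "arguments": {
  "motion": [
    [0,0,-0.3,0,0,0.046],
    [0,0,-0.74,0,0,0.092],
    [0,0,-0.74,0,0,0.138],
    [0,0,-0.74,0,0,0.138]
  ]
}}

```text
time: 0.65
tool_pos: [0.2206, -0.4762, 0.3007]
tool_rot: [-3.142, 0.0, 0.002]
contact_force: [-0.1, -0.6, -0.5]
opening: 0.0916
grip_force: 0.0
```

{"name": "move_arm", "arguments": {
  "motion": [
    [0.39,-0.436,0,0,0,0],
    [0.78,-0.872,0,0,0,0]
  ]
}}

```text
time: 0.9
tool_pos: [0.299, -0.388, 0.2996]
tool_rot: [-3.14, 0.001, 0.002]
contact_force: [1.0, -0.3, -0.6]
opening: 0.0915
grip_force: 0.0
```

{"name": "move_arm", "arguments": {
  "motion": [
    [0.39,-0.436,0,0,0,0],
    [0.78,-0.872,0,0,0,0]
  ]
}}

```text
time: 1.15
tool_pos: [0.3773, -0.3002, 0.2999]
tool_rot: [-3.14, 0.001, 0.003]
contact_force: [-0.2, 0.7, -1.1]
opening: 0.0916
grip_force: 0.0
```

{"name": "move_arm", "arguments": {
  "motion": [
    [0.39,-0.436,0,0,0,0],
    [0.78,-0.872,0,0,0,0]
  ]
}}

```text
time: 1.4
tool_pos: [0.4553, -0.2129, 0.2999]
tool_rot: [-3.141, 0.001, 0.004]
contact_force: [0.8, -1.0, -0.4]
opening: 0.0918
grip_force: 0.0
```

{"name": "move_arm", "arguments": {
  "motion": [
    [0.39,-0.436,0,0,0,0],
    [0.78,-0.872,0,0,0,0]
  ]
}}

```text
time: 1.65
tool_pos: [0.5333, -0.1258, 0.2998]
tool_rot: [-3.141, 0.002, 0.004]
contact_force: [0.9, -1.4, -0.2]
opening: 0.0919
grip_force: 0.0
```

{"name": "move_arm", "arguments": {
  "motion": [
    [0.39,-0.436,0,0,0,0],
    [0.78,-0.872,0,0,0,0],
    [0.78,-0.872,0,0,0,0]
  ]
}}

```text
time: 2.02
tool_pos: [0.6118, -0.0368, 0.2984]
tool_rot: [-3.14, 0.003, 0.008]
contact_force: [0.7, -0.8, -0.5]
opening: 0.0918
grip_force: 0.0
```

```bash
python3 - <<'E'
from h import *
s=robot.observe();print(s['time'],s['tool_pos'],s['tool_rot'],s['qpos'])
c=cam('wrist'); np.savez('w1.npz',**{k:c[k] for k in('image','range_z','E','f','cx','cy')}); save('w1',cv2.resize(c['image'],(800,600)))
for k,p in dict(hub=(.555,-.037,.034),post=(.434,-.026,.078),block=(.731,-.047,.04)).items(): print(k,np.array(proj(c,p))/.64)
E
```

```text
2.025 [ 0.61181631 -0.03677484  0.29836223] [-3.14026355e+00  2.93555029e-03  8.44122635e-03] [-1.85395995e-01  4.73722774e-01  1.12455665e+00  7.38966299e-04
  1.54644983e+00  1.37694191e+00]
hub [399.70812476 306.3527827 ]
post [387.91840163 432.35332609]
block [412.56258819 121.67345668]
```

View pics/w1.png

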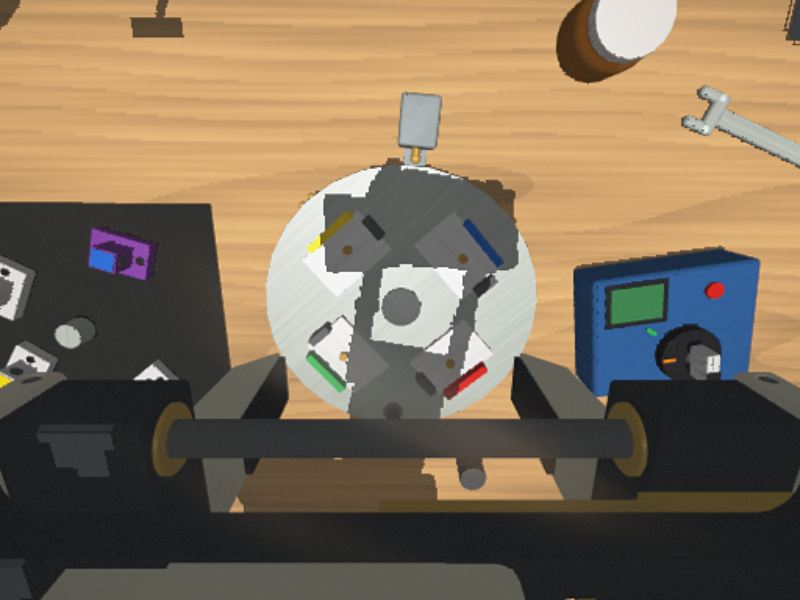

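Wrist view 1: hub (401,306), brass pins yellow (347,250), blue (463,259), green (343,356) and red (450,364). The block is at (420,120) and the blue readout at right, with its knob around (695,355).

```bash
python3 - <<'E'
from h import *
c=dict(np.load('w1.npz'))
h=ray(c,401*.64,306*.64,.034);print('hub',h)
for k,u,v in(('Y',347,250),('B',463,259),('G',343,356),('R',450,364)):
    p=ray(c,u*.64,v*.64,.045); d=(p-h)[:2]; print(k,p[:2].round(4),np.hypot(*d),np.degrees(np.arctan2(d[1],d[0])))
p=ray(c,418.5*.64,120*.64,.04);d=(p-h)[:2];print('block',p,np.hypot(*d),np.degrees(np.arctan2(d[1],d[0])))
p=ray(c,393*.64,410*.64,.078);d=(p-h)[:2];print('post',p,np.hypot(*d),np.degrees(np.arctan2(d[1],d[0])))
for n in('scene','side'):
    c=dict(np.load(n+'0.npz')); P=cloud(c); m=(abs(P[...,0]-.434)<.04)&(abs(P[...,1]+.026)<.04)&(P[...,2]>.060)&(P[...,2]<.09)
    Q=P[m]; print(n,m.sum(),Q.mean(0),Q.min(0),Q.max(0))
E
```

```text
hub [ 0.55539478 -0.03833009  0.034     ]
Y [0.6155 0.0144] 0.0799123632578946 41.27468165765935
B [ 0.6076 -0.098 ] 0.07926410460974306 -48.843426549748266
G [0.5035 0.0218] 0.07940080395074303 130.785997598703
R [ 0.4953 -0.0903] 0.07945952083911662 -139.11470763572294
block [ 0.7324254  -0.05228017  0.04      ] 0.17757940517274176 -4.50561937400281
post [ 0.46008167 -0.03108853  0.078     ] 0.09558780542806174 175.65521121463252
scene 38 [ 0.43728799 -0.03218985  0.07206004] [ 0.42996563 -0.03707819  0.06069615] [ 0.4434811  -0.0232364   0.08017054]
side 23 [ 0.43280931 -0.02553734  0.07114505] [ 0.4262928  -0.03526527  0.06030508] [ 0.44047373 -0.02024526  0.07851343]
```

{"name": "move_arm", "arguments": {
  "motion": [
    [-0.45,-0.02,0,0,0,0.0245],
    [-0.89,-0.04,0,0,0,0.0245]
  ],
  "fingers": 0.1
}}

```text
time: 2.33
tool_pos: [0.5195, -0.0373, 0.2997]
tool_rot: [3.141, 0.002, -0.077]
contact_force: [0.8, 0.2, 0.3]
opening: 0.0766
grip_force: 0.0
```

{"name": "move_arm", "arguments": {
  "motion": [
    [-0.45,-0.0,0.5,0,0,0],
    [-0.89,0.05,1.0,0,0,0],
    [-0.89,0.05,1.0,0,0,0]
  ]
}}

```text
time: 2.7
tool_pos: [0.4257, -0.0341, 0.1971]
tool_rot: [-3.14, 0.011, -0.077]
contact_force: [1.1, 0.2, 0.6]
opening: 0.051
grip_force: 0.0
```

{"name": "move_arm", "arguments": {
  "motion": [
    [0,0,0.5,0,0,0],
    [0,0,0.7,0,0,0],
    [0,0,0.7,0,0,0],
    [0,0,0.7,0,0,0]
  ]
}}

```text
time: 3.2
tool_pos: [0.4336, -0.0352, 0.132]
tool_rot: [3.141, -0.002, -0.077]
contact_force: [-0.2, -0.7, -0.7]
opening: 0.0503
grip_force: 0.0
```

```bash
python3 - <<'E'
from h import *
print(robot.observe()['tool_pos'],robot.observe()['tool_rot'])
save('s2',cv2.resize(cam('scene')['image'][150:320,180:400],None,fx=3,fy=3))
E
```

```text
[ 0.43362442 -0.0351543   0.13195985] [ 3.14098763e+00 -2.48746290e-03 -7.67417203e-02]
```

View pics/s2.png

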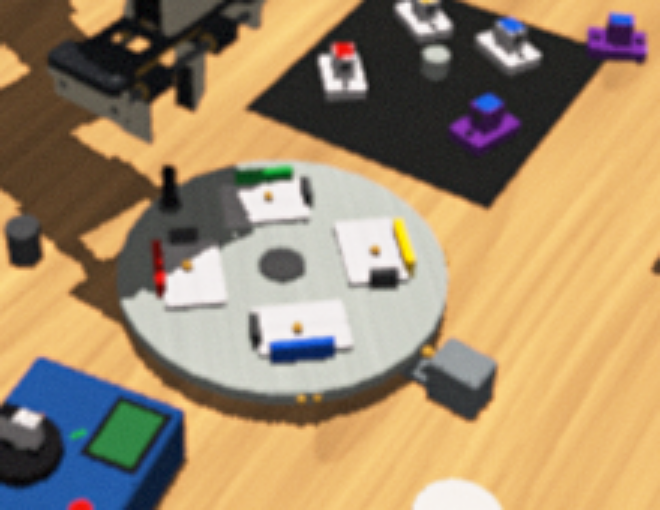

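{"name": "move_arm", "arguments": {
  "motion": [
    [0,-0.06,0.4,0,0,0],
    [0,-0.06,0.84,0,0,0],
    [0,-0.06,0.84,0,0,0]
  ]
}}

```text
time: 3.62
tool_pos: [0.4317, -0.0282, 0.0457]
tool_rot: [-3.141, 0.004, -0.076]
contact_force: [0.0, 0.2, 0.4]
opening: 0.0507
grip_force: 0.0
```

{"name": "move_arm", "arguments": {
  "motion": [
    [0,0,0,0,0,0],
    [0,0,0,0,0,0],
    [0,0,0,0,0,0],
    [0,0,0,0,0,0]
  ],
  "fingers": -1,
  "newtons": 40
}}

```text
time: 4.12
tool_pos: [0.4333, -0.0288, 0.0474]
tool_rot: [3.141, -0.001, -0.076]
contact_force: [-0.5, -1.8, 1.6]
opening: 0.015
grip_force: 0.6
```

```bash
cat >> h.py <<'E'
def arc(h,deg,n=12):
    """rows to swing tool round hub h by deg (ccw+) from measured pose"""
    T=tool(); 
    for i in range(1,n+1):
        A=R.from_euler('z',deg*i/n,degrees=True).as_matrix(); p=T[:3,3].copy(); p[:2]=h[:2]; q=p+A@(T[:3,3]-p)
        d=T[:3,:3].T@(q-T[:3,3])*10; w=R.from_matrix(T[:3,:3].T@A@T[:3,:3]).as_rotvec()/np.pi
        print([round(float(x),4) for x in(*d,*w)])
E
python3 - <<'E'
from h import *
s=robot.observe();print(s['tool_pos'],s['tool_rot'],s['opening'],s['grip_force'],s['contact_force'],s['qpos'])
p=s['tool_pos'];print(np.hypot(p[0]-.5554,p[1]+.0383))
arc((.5554,-.0383),-36)
E
```

```text
[ 0.43332858 -0.02877743  0.04736039] [ 3.14091229e+00 -1.39338742e-03 -7.64218631e-02] 0.015049694590733775 0.5958065763115883 [-0.51500275 -1.84356474  1.59600359] [-2.42827751e-01  4.33826188e-01  1.99111751e+00 -6.71244336e-04
  7.15162234e-01  1.40489737e+00]
0.1224422727302267
[0.0018, -0.0641, -0.0, -0.0, -0.0, 0.0167]
[0.0069, -0.128, -0.0001, -0.0, -0.0, 0.0333]
[0.0153, -0.1915, -0.0001, -0.0001, -0.0, 0.05]
[0.0271, -0.2545, -0.0001, -0.0001, -0.0, 0.0667]
[0.0422, -0.3168, -0.0002, -0.0001, -0.0001, 0.0833]
[0.0605, -0.3783, -0.0002, -0.0001, -0.0001, 0.1]
[0.082, -0.4387, -0.0002, -0.0002, -0.0001, 0.1167]
[0.1066, -0.4979, -0.0002, -0.0002, -0.0001, 0.1333]
[0.1342, -0.5557, -0.0002, -0.0002, -0.0001, 0.15]
[0.1649, -0.612, -0.0002, -0.0002, -0.0001, 0.1667]
[0.1985, -0.6666, -0.0002, -0.0003, -0.0001, 0.1833]
[0.2349, -0.7194, -0.0002, -0.0003, -0.0001, 0.2]
```

{"name": "move_arm", "arguments": {
  "motion": [
    [0,0,0,0,0,0],
    [0.002,-0.064,0,0,0,0.0167],
    [0.007,-0.128,0,0,0,0.0333],
    [0.015,-0.192,0,0,0,0.05],
    [0.027,-0.255,0,0,0,0.0667],
    [0.042,-0.317,0,0,0,0.0833],
    [0.06,-0.378,0,0,0,0.1],
    [0.082,-0.439,0,0,0,0.1167],
    [0.107,-0.498,0,0,0,0.1333],
    [0.134,-0.556,0,0,0,0.15]
  ]
}}

```text
time: 5.38
tool_pos: [0.4509, 0.0257, 0.0473]
tool_rot: [3.141, -0.001, -0.549]
contact_force: [-1.1, -2.8, 7.1]
opening: 0.0131
grip_force: 40.0
```

```bash
python3 - <<'E'
from h import *
s=robot.observe();print(s['tool_pos'],s['tool_rot'],s['opening'],s['grip_force'],s['contact_force'],s['qpos'])
p=s['tool_pos'];print(np.hypot(p[0]-.5554,p[1]+.0383),np.degrees(np.arctan2(p[1]+.0383,p[0]-.5554)))
arc((.5554,-.0383),-12,6)
c=cam('scene');save('s3',cv2.resize(c['image'][150:320,180:400],None,fx=3,fy=3))
E
```

```text
[0.45092067 0.0257495  0.0473075 ] [ 3.14142522e+00 -1.07739815e-03 -5.49414586e-01] 0.013055455769563873 40.00075042247772 [-1.07182264 -2.77398707  7.14335285] [-1.12496342e-01  4.57039921e-01  1.94491212e+00 -9.02350518e-04
  7.38735471e-01  2.00838151e+00]
0.12254905062282875 148.4902411225324
[0.0008, -0.0428, -0.0, -0.0, -0.0, 0.0111]
[0.003, -0.0855, -0.0, -0.0, -0.0, 0.0222]
[0.0068, -0.1281, -0.0, -0.0, -0.0, 0.0333]
[0.012, -0.1705, -0.0, -0.0, -0.0, 0.0444]
[0.0187, -0.2128, -0.0, -0.0001, -0.0, 0.0556]
[0.0269, -0.2548, -0.0, -0.0001, -0.0, 0.0667]
```

View pics/s3.png

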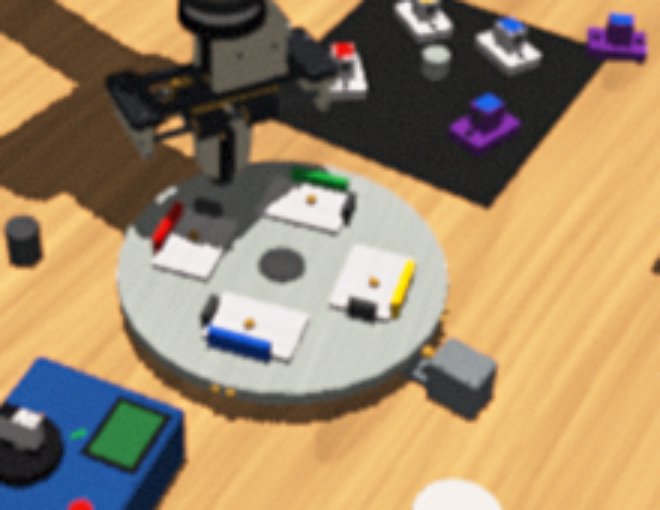

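Disc turned about 27° clockwise, gold rim notch now at (222,390), nests clear; I keep going until the detent.

{"name": "move_arm", "arguments": {
  "motion": [
    [0.001,-0.043,0,0,0,0.0111],
    [0.003,-0.086,0,0,0,0.0222],
    [0.007,-0.128,0,0,0,0.0333],
    [0.012,-0.171,0,0,0,0.0444]
  ]
}}

```text
time: 5.92
tool_pos: [0.4609, 0.0397, 0.0473]
tool_rot: [-3.142, -0.001, -0.688]
contact_force: [-1.4, -2.6, 6.7]
opening: 0.0129
grip_force: 40.0
```

```bash
python3 - <<'E'
from h import *
s=robot.observe();p=s['tool_pos'];a=np.arctan2(p[1]+.0383,p[0]-.5554);print(p,np.degrees(a),s['tool_rot'][2],s['contact_force']@[np.sin(a),-np.cos(a),0])
c=cam('scene')
for u,v in((222,390),):
    q=ray(c,180+u/3,150+v/3,.02);print(q,np.hypot(q[0]-.5554,q[1]+.0383),np.degrees(np.arctan2(q[1]+.0383,q[0]-.5554)))
arc((.5554,-.0383),-10,5)
E
```

```text
[0.46086142 0.03965375 0.04732573] 140.49200493303238 -0.6884612279233135 -2.901954768095458
[ 0.58644851 -0.16820891  0.02      ] 0.13356771479144297 -76.55833625640679
[0.0009, -0.0428, 0.0, -0.0, 0.0, 0.0111]
[0.0033, -0.0855, 0.0, -0.0, 0.0, 0.0222]
[0.0072, -0.1281, 0.0001, -0.0, 0.0, 0.0333]
[0.0125, -0.1706, 0.0001, -0.0, 0.0, 0.0444]
[0.0194, -0.2128, 0.0001, -0.0001, 0.0, 0.0556]
```

{"name": "move_arm", "arguments": {
  "motion": [
    [0.001,-0.043,0,0,0,0.0111],
    [0.003,-0.086,0,0,0,0.0222],
    [0.007,-0.128,0,0,0,0.0333],
    [0.0125,-0.171,0,0,0,0.0444],
    [0.0125,-0.171,0,0,0,0.0444]
  ]
}}

```text
time: 6.6
tool_pos: [0.4726, 0.0521, 0.0473]
tool_rot: [-3.141, -0.001, -0.828]
contact_force: [0.5, 1.8, 3.4]
opening: 0.0131
grip_force: 40.0
```

```bash
python3 - <<'E'
from h import *
s=robot.observe();p=s['tool_pos'];a=np.arctan2(p[1]+.0383,p[0]-.5554);print(p,np.degrees(a),s['tool_rot'][2],s['contact_force']@[np.sin(a),-np.cos(a),0])
c=cam('scene')
im=c['image'][150:320,180:400]; h=cv2.cvtColor(im,cv2.COLOR_RGB2HSV); m=cv2.inRange(h,(14,150,120),(28,255,255))
n,l,st,ce=cv2.connectedComponentsWithStats(m)
for i in range(1,n):
    if st[i,4]<40: q=ray(c,180+ce[i][0],150+ce[i][1],.02);print(st[i,4],ce[i],np.hypot(q[0]-.5554,q[1]+.0383),np.degrees(np.arctan2(q[1]+.0383,q[0]-.5554)))
arc((.5554,-.0383),-5,5)
E
```

```text
[0.47260785 0.05207115 0.04733509] 132.49388140293485 -0.827654112931973 1.5561005110451966
1 [19.  0.] 0.48405160307517053 152.29046106154328
2 [21.5  1. ] 0.4747516232404861 151.69894489469124
1 [141.   0.] 0.4586701132544027 102.33786839853049
1 [24.  3.] 0.46015205232913464 151.36085492849634
4 [27.5  4.5] 0.4469617809449748 150.49625277164046
1 [72.  4.] 0.4067697381886134 131.87656505617252
1 [167.   4.] 0.4745232403490133 92.1360078351475
2 [32.5  7. ] 0.42661561887497873 149.28193728693793
1 [74.  7.] 0.38892984314755175 131.2682744742152
2 [35.5  9. ] 0.4120218181347523 148.64326144073704
1 [76.  8.] 0.38256600599247337 130.4228739555615
1 [ 1. 10.] 0.4638049484582903 161.3174461267548
1 [40. 12.] 0.39055530151213164 147.6121410235575
1 [ 8. 14.] 0.43131284960441163 160.46846932070824
2 [47.5 15. ] 0.36611776987341405 145.12371570466092
1 [10. 16.] 0.41816153588008403 160.52307966429342
1 [12. 17.] 0.4097954854019824 160.20099681630154
1 [16. 19.] 0.39324933607980567 159.52195673615006
1 [19. 21.] 0.37871728865431614 159.17539332415285
1 [21. 22.] 0.37064117416024395 158.798
[... 4431 characters left out ...]
15
1 [ 99. 141.] 0.1579304935559871 -52.15235006440318
1 [102. 140.] 0.15563075984232017 -49.50664896802464
2 [106.5 140. ] 0.1570942312365163 -45.7552754721183
1 [157. 140.] 0.21083065093084416 -12.967806822557957
2 [ 61.5 154.5] 0.20977498851347207 -76.79698113414287
1 [ 59. 158.] 0.2206165872092618 -77.20017436927995
2 [ 56.  163.5] 0.23660918845187487 -77.29301765335137
1 [ 54. 166.] 0.2442767513137037 -77.63332017143519
1 [ 53. 169.] 0.2522526867293982 -77.37244187737724
[0.0003, -0.0214, 0.0, -0.0, 0.0, 0.0056]
[0.001, -0.0428, 0.0001, -0.0, 0.0, 0.0111]
[0.002, -0.0641, 0.0001, -0.0, 0.0, 0.0167]
[0.0034, -0.0855, 0.0001, -0.0, 0.0, 0.0222]
[0.0052, -0.1068, 0.0002, -0.0, 0.0, 0.0278]
```

{"name": "move_arm", "arguments": {
  "motion": [
    [0.0003,-0.021,0,0,0,0.0056],
    [0.001,-0.043,0,0,0,0.0111],
    [0.001,-0.043,0,0,0,0.0111]
  ]
}}

```text
time: 7.02
tool_pos: [0.4762, 0.0553, 0.0473]
tool_rot: [-3.14, -0.001, -0.862]
contact_force: [-0.3, 0.8, 5.6]
opening: 0.0132
grip_force: 40.0
```

{"name": "move_arm", "arguments": {
  "motion": [
    [0,0,0,0,0,0],
    [0,0,0,0,0,0],
    [0,0,0,0,0,0]
  ],
  "fingers": -0.4
}}

```text
time: 7.4
tool_pos: [0.4753, 0.0552, 0.0465]
tool_rot: [3.141, 0.0, -0.862]
contact_force: [-0.5, 0.1, -0.0]
opening: 0.027
grip_force: 0.0
```

{"name": "move_arm", "arguments": {
  "motion": [
    [0,0,-0.5,0,0,0],
    [0,0,-1,0,0,0]
  ]
}}

```text
time: 7.65
tool_pos: [0.4749, 0.0551, 0.1473]
tool_rot: [3.14, 0.001, -0.862]
contact_force: [0.1, 0.2, 0.5]
opening: 0.0276
grip_force: 0.0
```

{"name": "move_arm", "arguments": {
  "motion": [
    [0,0,-0.5,0,0,-0.05],
    [0.5,0,-1,0,0,-0.11],
    [1,0,-1,0,0,-0.17],
    [1,0,-1,0,0,-0.22],
    [1,0,-1,0,0,-0.267],
    [1,0,-1,0,0,-0.267]
  ]
}}

```text
time: 8.4
tool_pos: [0.5405, -0.0208, 0.2464]
tool_rot: [-3.142, 0.001, -0.025]
contact_force: [-0.3, -0.3, 0.5]
opening: 0.0274
grip_force: 0.0
```

```bash
python3 - <<'E'
from h import *
s=robot.observe();print(s['time'],s['tool_pos'],s['tool_rot'],s['qpos'])
E
```

```text
8.4 [ 0.54046492 -0.02083171  0.24636673] [-3.14155246e+00  7.18279705e-04 -2.45893946e-02] [-1.80211332e-01  3.57206343e-01  1.44605317e+00 -7.35869897e-05
  1.33904897e+00  1.41519133e+00]
```

{"name": "move_arm", "arguments": {
  "motion": [
    [0.4,0.1,-0.3,0,0,-0.008],
    [0.8,0.2,-0.55,0,0,-0.008],
    [0.8,0.2,-0.55,0,0,-0.008],
    [0.8,0.2,-0.55,0,0,-0.008]
  ],
  "fingers": 1
}}

```text
time: 8.9
tool_pos: [0.6192, -0.0422, 0.3005]
tool_rot: [-3.141, 0.002, 0.001]
contact_force: [0.3, 0.1, -0.9]
opening: 0.0629
grip_force: 0.0
```

```bash
python3 - <<'E'
from h import *
c=cam('wrist'); np.savez('w2.npz',**{k:c[k] for k in('image','range_z','E','f','cx','cy')}); save('w2',cv2.resize(c['image'][80:290,150:500],None,fx=2.2,fy=2.2,interpolation=cv2.INTER_CUBIC))
E
```

{"name": "move_arm", "arguments": {
  "motion": [
    [-0.06,-0.475,0,0,0,0],
    [-0.12,-0.95,0,0,0,0]
  ]
}}

```text
time: 9.2
tool_pos: [0.6064, 0.0533, 0.3011]
tool_rot: [-3.141, 0.002, -0.0]
contact_force: [0.3, 0.8, -0.1]
opening: 0.0869
grip_force: 0.0
```

{"name": "move_arm", "arguments": {
  "motion": [
    [-0.06,-0.475,0,0,0,0],
    [-0.12,-0.95,0,0,0,0]
  ]
}}

```text
time: 9.45
tool_pos: [0.594, 0.1489, 0.3013]
tool_rot: [3.141, 0.001, 0.001]
contact_force: [0.2, 0.1, -0.6]
opening: 0.0913
grip_force: 0.0
```

{"name": "move_arm", "arguments": {
  "motion": [
    [-0.06,-0.475,0,0,0,0],
    [-0.12,-0.95,0,0,0,0]
  ]
}}

```text
time: 9.7
tool_pos: [0.5818, 0.2438, 0.3014]
tool_rot: [3.141, 0.001, 0.002]
contact_force: [0.5, 0.2, 0.3]
opening: 0.0918
grip_force: 0.0
```

{"name": "move_arm", "arguments": {
  "motion": [
    [-0.06,-0.475,0,0,0,0],
    [-0.12,-0.95,0,0,0,0],
    [-0.12,-0.95,0,0,0,0],
    [-0.12,-0.95,0,0,0,0]
  ]
}}

```text
time: 10.2
tool_pos: [0.5705, 0.3369, 0.3013]
tool_rot: [3.141, 0.001, 0.002]
contact_force: [-0.4, -0.4, 0.4]
opening: 0.0917
grip_force: 0.0
```

```bash
python3 - <<'E'
from h import *
s=robot.observe();print(s['time'],s['tool_pos'],s['tool_rot'])
c=cam('wrist'); np.savez('w3.npz',**{k:c[k] for k in('image','range_z','E','f','cx','cy')}); save('w3',cv2.resize(c['image'],(800,600)))
E
```

```text
10.2 [0.57053429 0.33686423 0.30128986] [3.14050312e+00 1.03183123e-03 2.19722193e-03]
```

View pics/w2.png

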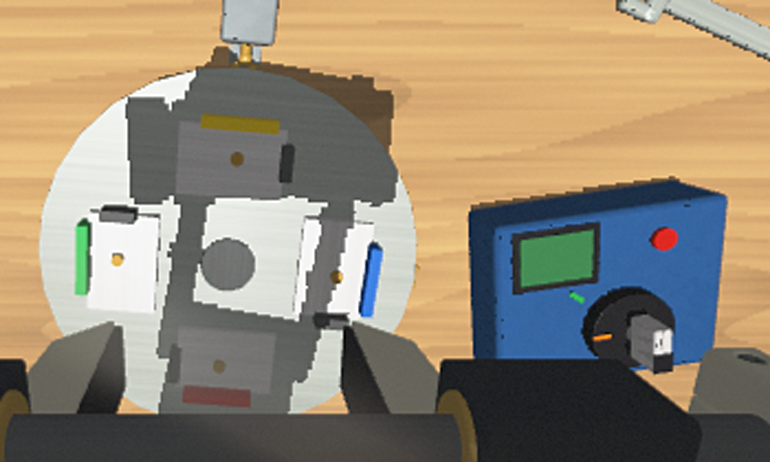

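View pics/w3.png

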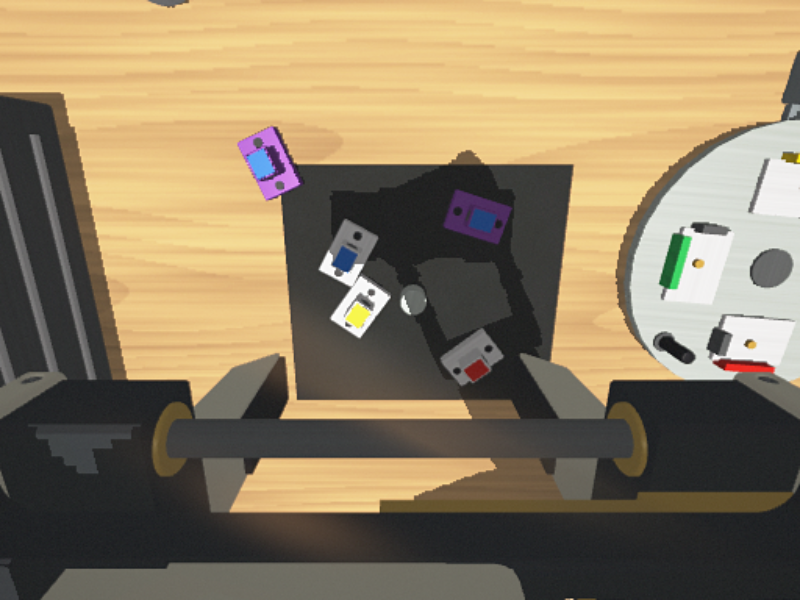

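w2: disc is at its detent; nests yellow (237,158) top, green (117,260) left, blue (336,276) right, red (219,366) bottom; knob bar at (650,335). w3: white-footed blue pedestal (348,252), yellow (360,307), red (471,358), tappet (412,299). The purple ones at (268,162) and (478,217) are to be left alone.

```bash
cat >> h.py <<'E'
def peds(c,zb=0.0,seeds=None):
    """foot rectangle (z near zb+.014) around seed xy"""
    P=cloud(c); out={}
    for k,(x,y) in seeds.items():
        near=np.hypot(P[...,0]-x,P[...,1]-y)<.045
        hsv=cv2.cvtColor(c['image'],cv2.COLOR_RGB2HSV)
        foot=near&(abs(P[...,2]-zb-.014)<.006)&(hsv[...,1]<80)
        top=near&(P[...,2]>zb+.035)&(P[...,2]<zb+.046)
        v,u=np.nonzero(foot); 
        W=np.array([ray(c,a,b,zb+.014)[:2] for a,b in zip(u,v)],np.float32)
        r=cv2.minAreaRect(W*1000); 
        a=r[2] if r[1][0]>r[1][1] else r[2]+90
        v,u=np.nonzero(top); B=np.array([ray(c,a_,b_,zb+.04)[:2] for a_,b_ in zip(u,v)]) if len(v) else np.zeros((1,2))
        b=cv2.minAreaRect((B*1000).astype(np.float32))
        out[k]=(np.array(r[0])/1000,(a+90)%180-90,b); 
        print(k,'foot',np.round(r[0],1),np.round(r[1],1),'ang',round((a+90)%180-90,1),'top',np.round(b[0],1),np.round(b[1],1),round(b[2],1),len(v))
    return out
E
python3 - <<'E'
from h import *
c=dict(np.load('w3.npz'))
s={k:ray(c,u*.64,v*.64,.03)[:2] for k,u,v in(('red',471,358),('yel',360,307),('blue',348,252),('tap',412,299))};print(s)
peds(c,0,{k:s[k] for k in('red','yel','blue')})
c=dict(np.load('w2.npz'))
h=ray(c,150+228/2.2,80+264/2.2,.034);print('hub',h)
for k,u,v in(('Y',237,158),('B',336.5,276),('G',117,260),('R',219,366)):
    p=ray(c,150+u/2.2,80+v/2.2,.045); d=(p-h)[:2]; print(k,p[:2].round(4),np.hypot(*d).round(4),np.degrees(np.arctan2(d[1],d[0])).round(1))
E
```

```text
{'red': array([0.45280953, 0.25841627]), 'yel': array([0.51120501, 0.37800586]), 'blue': array([0.56957621, 0.38860604]), 'tap': array([0.52007577, 0.32352476])}
red foot [445.8 254.9] [41.9 60. ] ang -50.9 top [445.6 254.8] [23.4 26.2] 38.4 198
yel foot [516.5 383.8] [73.1 72.5] ang 50.6 top [523.  379.5] [29.2 63.3] 89.6 228
blue foot [559.  383.8] [57.3 64.8] ang -28.5 top [565.5 390.8] [21.3 26.3] 62.5 239
hub [ 0.55505849 -0.03863848  0.034     ]
Y [ 0.6354 -0.045 ] 0.0806 -4.5
B [ 0.5497 -0.1174] 0.079 -93.9
G [0.5619 0.0412] 0.0801 85.1
R [ 0.4766 -0.0317] 0.0788 175.0
```

{"name": "move_arm", "arguments": {
  "motion": [
    [-0.31,0.2,0,0,0,0],
    [-0.62,0.41,0,0,0,0]
  ],
  "fingers": 0.15
}}

```text
time: 10.5
tool_pos: [0.5088, 0.2942, 0.3012]
tool_rot: [3.141, 0.001, -0.0]
contact_force: [0.0, 0.2, 0.4]
opening: 0.0764
grip_force: 0.0
```

{"name": "move_arm", "arguments": {
  "motion": [
    [-0.3,0.2,0.3,0,0,-0.055],
    [-0.63,0.41,0.6,0,0,-0.11],
    [-0.63,0.41,1,0,0,-0.165],
    [-0.63,0.41,1,0,0,-0.2165],
    [-0.63,0.41,1,0,0,-0.2165]
  ]
}}

```text
time: 11.12
tool_pos: [0.4465, 0.2538, 0.2018]
tool_rot: [3.141, 0.0, 0.679]
contact_force: [1.1, 0.1, -0.4]
opening: 0.0529
grip_force: 0.0
```

{"name": "move_arm", "arguments": {
  "motion": [
    [0,0,0.5,0,0,0],
    [0,0,1,0,0,0],
    [0,0,1,0,0,0],
    [0,0,1,0,0,0]
  ]
}}

```text
time: 11.62
tool_pos: [0.4479, 0.2552, 0.1036]
tool_rot: [3.141, -0.003, 0.68]
contact_force: [-0.3, 0.6, 0.1]
opening: 0.0526
grip_force: 0.0
```

```bash
cat >> h.py <<'E'
def go(x,y,z,yaw):
    """print total tool-axis shift (units) to target world pose, yaw deg"""
    s=robot.observe(); T=tool(); A=R.from_euler('xyz',[np.pi,0,np.radians(yaw)]).as_matrix()
    d=T[:3,:3].T@(np.array([x,y,z])-T[:3,3])*10; w=R.from_matrix(T[:3,:3].T@A).as_rotvec()/np.pi
    print('t',s['time'],'at',s['tool_pos'].round(4),'yaw',np.degrees(s['tool_rot'][2]).round(1),'F',s['contact_force'].round(1),'op',s['opening'].round(4),'SHIFT',d.round(3),'TURN',w.round(4))
E
python3 - <<'E'
from h import *
go(.4457,.2549,.018,39.1)
E
```

```text
Traceback (most recent call last):
  File "h.py", line 48, in go
    print('t',s['time'],'at',s['tool_pos'].round(4),'yaw',np.degrees(s['tool_rot'][2]).round(1),'F',s['contact_force'].round(1),'op',s['opening'].round(4),'SHIFT',d.round(3),'TURN',w.round(4))
                                                                                                                                     ^^^^^^^^^^^^^^^^^^
AttributeError: 'float' object has no attribute 'round'
```

{"name": "move_arm", "arguments": {
  "motion": [
    [-0.01,-0.01,0.45,0,0,0],
    [-0.01,-0.01,0.85,0,0,0],
    [-0.01,-0.01,0.85,0,0,0]
  ]
}}

```text
time: 12.0
tool_pos: [0.4457, 0.2553, 0.0172]
tool_rot: [3.141, -0.0, 0.681]
contact_force: [-0.6, -0.5, 0.3]
opening: 0.0523
grip_force: 0.0
```

{"name": "move_arm", "arguments": {
  "motion": [
    [0,0,0,0,0,0],
    [0,0,0,0,0,0],
    [0,0,0,0,0,0],
    [0,0,0,0,0,0],
    [0,0,0,0,0,0]
  ],
  "fingers": -1,
  "newtons": 35
}}

```text
time: 12.62
tool_pos: [0.4457, 0.2554, 0.0178]
tool_rot: [3.141, -0.002, 0.682]
contact_force: [-1.2, 0.1, 7.3]
opening: 0.0259
grip_force: 35.0
```

```bash
sed -i "s/s\['opening'\].round(4)/round(s['opening'],4)/" h.py; python3 - <<'E'
from h import *
go(.4457,.2549,.018,39.1)
E
```

```text
t 12.625 at [0.4457 0.2554 0.0178] yaw 39.1 F [-1.2  0.1  7.3] op 0.0259 SHIFT [-0.003  0.004 -0.002] TURN [ 0.0002 -0.0005 -0.    ]
```

{"name": "move_arm", "arguments": {
  "motion": [
    [0,0,-0.3,0,0,0],
    [0,0,-0.7,0,0,0.05],
    [0,0,-1,0,0,0.1],
    [0,0,-1,0,0,0.15],
    [0,0,-1,0,0,0.2],
    [0,0,-1,0,0,0.243],
    [0,0,-1,0,0,0.243]
  ]
}}

```text
time: 13.5
tool_pos: [0.4448, 0.2551, 0.1166]
tool_rot: [3.141, 0.0, -0.08]
contact_force: [0.7, 0.1, -0.9]
opening: 0.0259
grip_force: 35.0
```

{"name": "move_arm", "arguments": {
  "motion": [
    [0.05,0.25,0,0,0,0],
    [0.1,0.6,0,0,0,0],
    [0.196,0.967,0,0,0,0]
  ]
}}

```text
time: 13.88
tool_pos: [0.4564, 0.1564, 0.1167]
tool_rot: [3.141, 0.0, -0.077]
contact_force: [-0.1, -0.0, -0.8]
opening: 0.026
grip_force: 35.0
```

{"name": "move_arm", "arguments": {
  "motion": [
    [0.1,0.4,0,0,0,0],
    [0.15,0.7,0,0,0,0],
    [0.196,0.967,0,0,0,0]
  ]
}}

```text
time: 14.25
tool_pos: [0.4685, 0.058, 0.1167]
tool_rot: [3.141, 0.0, -0.078]
contact_force: [0.6, -0.6, -1.9]
opening: 0.0257
grip_force: 35.0
```

{"name": "move_arm", "arguments": {
  "motion": [
    [0.1,0.4,0,0,0,0],
    [0.15,0.8,0,0,0,0],
    [0.196,0.967,0,0,0,0],
    [0.196,0.967,0,0,0,0],
    [0.196,0.967,0,0,0,0]
  ]
}}

```text
time: 14.88
tool_pos: [0.4799, -0.0376, 0.1166]
tool_rot: [-3.141, 0.001, -0.08]
contact_force: [-0.4, -0.3, -2.6]
opening: 0.0257
grip_force: 35.0
```

```bash
python3 - <<'E'
from h import *
go(.481,-.0386,.066,-4.6)
E
```

```text
t 14.875 at [ 0.4799 -0.0376  0.1166] yaw -4.6 F [-0.4 -0.3 -2.6] op 0.0257 SHIFT [0.012 0.009 0.506] TURN [-0.0001  0.0002  0.0001]
```

{"name": "move_arm", "arguments": {
  "motion": [
    [0.012,0.009,0.25,0,0,0],
    [0.012,0.009,0.5,0,0,0],
    [0.012,0.009,0.52,0,0,0],
    [0.012,0.009,0.54,0,0,0]
  ]
}}

```text
time: 15.38
tool_pos: [0.4818, -0.0391, 0.0633]
tool_rot: [3.141, -0.001, -0.08]
contact_force: [-0.3, -0.4, -1.6]
opening: 0.0256
grip_force: 35.0
```

{"name": "move_arm", "arguments": {
  "motion": [
    [0,0,0.01,0,0,0],
    [0,0,0.02,0,0,0],
    [0,0,0.03,0,0,0]
  ]
}}

```text
time: 15.75
tool_pos: [0.4819, -0.0396, 0.0603]
tool_rot: [-3.141, -0.002, -0.081]
contact_force: [0.2, 2.8, 1.8]
opening: 0.0258
grip_force: 35.0
```

{"name": "move_arm", "arguments": {
  "motion": [
    [0,0,0.01,0,0,0],
    [0,0,0.015,0,0,0],
    [0,0,0.015,0,0,0]
  ]
}}

```text
time: 16.12
tool_pos: [0.4817, -0.0399, 0.0583]
tool_rot: [3.141, -0.001, -0.081]
contact_force: [1.7, 2.0, 2.0]
opening: 0.0257
grip_force: 35.0
```

{"name": "move_arm", "arguments": {
  "motion": [
    [0,0,0.005,0,0,0],
    [0,0,0.01,0,0,0],
    [0,0,0.01,0,0,0]
  ]
}}

```text
time: 16.5
tool_pos: [0.4817, -0.0398, 0.0577]
tool_rot: [3.141, -0.001, -0.081]
contact_force: [0.9, 2.0, 8.1]
opening: 0.0257
grip_force: 35.0
```

{"name": "move_arm", "arguments": {
  "motion": [
    [0,0,0.005,0,0,0],
    [0,0,0.01,0,0,0],
    [0,0,0.01,0,0,0]
  ]
}}

```text
time: 16.88
tool_pos: [0.4817, -0.0398, 0.0577]
tool_rot: [3.141, -0.002, -0.081]
contact_force: [-2.9, 2.6, 17.9]
opening: 0.0256
grip_force: 35.0
```

{"name": "move_arm", "arguments": {
  "motion": [
    [0,0,-0.012,0,0,0],
    [-0.02,0,-0.012,0,0,0],
    [-0.04,-0.02,-0.012,0,0,0],
    [-0.055,-0.04,-0.012,0,0,0],
    [-0.055,-0.055,-0.012,0,0,0],
    [-0.055,-0.055,-0.012,0,0,0]
  ]
}}

```text
time: 17.62
tool_pos: [0.4778, -0.0351, 0.0578]
tool_rot: [3.14, -0.004, -0.081]
contact_force: [5.2, -5.2, 4.0]
opening: 0.026
grip_force: 35.0
```

{"name": "move_arm", "arguments": {
  "motion": [
    [-0.005,0,0,0,0,0],
    [-0.01,0,0,0,0,0],
    [-0.01,0,0,0,0,0]
  ]
}}

```text
time: 18.0
tool_pos: [0.4777, -0.0351, 0.0579]
tool_rot: [3.14, -0.006, -0.081]
contact_force: [7.8, -4.8, 2.2]
opening: 0.0254
grip_force: 35.0
```

{"name": "move_arm", "arguments": {
  "motion": [
    [0,-0.005,0,0,0,0],
    [0,-0.01,0,0,0,0],
    [0,-0.01,0,0,0,0]
  ]
}}

```text
time: 18.38
tool_pos: [0.4777, -0.0344, 0.0579]
tool_rot: [3.139, -0.006, -0.081]
contact_force: [8.2, -6.8, 1.4]
opening: 0.0257
grip_force: 35.0
```

{"name": "move_arm", "arguments": {
  "motion": [
    [0.01,-0.01,0,0,0,0],
    [0.01,-0.02,0,0,0,0],
    [0.01,-0.02,0,0,0,0]
  ]
}}

```text
time: 18.75
tool_pos: [0.478, -0.0322, 0.0578]
tool_rot: [3.139, -0.003, -0.081]
contact_force: [3.6, -6.8, 3.1]
opening: 0.0255
grip_force: 35.0
```

{"name": "move_arm", "arguments": {
  "motion": [
    [0,-0.01,0,0,0,0],
    [0,-0.02,0,0,0,0],
    [0,-0.02,0,0,0,0]
  ]
}}

```text
time: 19.12
tool_pos: [0.4781, -0.0313, 0.0579]
tool_rot: [3.138, -0.004, -0.08]
contact_force: [2.9, -12.9, 3.9]
opening: 0.026
grip_force: 35.0
```

{"name": "move_arm", "arguments": {
  "motion": [
    [-0.015,0.01,0,0,0,0],
    [-0.015,0.01,0,0,0,0]
  ]
}}

```text
time: 19.38
tool_pos: [0.4779, -0.0314, 0.058]
tool_rot: [3.139, -0.007, -0.081]
contact_force: [8.7, -5.9, 0.5]
opening: 0.0254
grip_force: 35.0
```

{"name": "move_arm", "arguments": {
  "motion": [
    [0.012,0.008,0,0,0,0],
    [0.012,0.008,0,0,0,0]
  ]
}}

```text
time: 19.62
tool_pos: [0.478, -0.0315, 0.0578]
tool_rot: [3.14, -0.004, -0.081]
contact_force: [5.9, -3.3, 2.6]
opening: 0.0258
grip_force: 35.0
```

{"name": "move_arm", "arguments": {
  "motion": [
    [0,0,0,0,0,0],
    [0,0,0,0,0,0],
    [0,0,0,0,0,0]
  ],
  "fingers": 0
}}

```text
time: 20.0
tool_pos: [0.4754, -0.0303, 0.0569]
tool_rot: [-3.141, 0.002, -0.081]
contact_force: [-0.5, 0.2, -0.7]
opening: 0.0454
grip_force: 0.0
```

{"name": "move_arm", "arguments": {
  "motion": [
    [0,0,-0.3,0,0,0],
    [0,0,-0.7,0,0,0],
    [0,0,-1,0,0,0]
  ]
}}

```text
time: 20.38
tool_pos: [0.4761, -0.0305, 0.1586]
tool_rot: [3.141, 0.0, -0.081]
contact_force: [0.3, -0.5, -0.5]
opening: 0.0458
grip_force: 0.0
```

{"name": "move_arm", "arguments": {
  "motion": [
    [0.5,0,-0.5,0,0,0],
    [1,0,-0.9,0,0,0],
    [1,0,-0.9,0,0,0],
    [1,0,-0.9,0,0,0]
  ]
}}

```text
time: 20.88
tool_pos: [0.575, -0.0385, 0.2461]
tool_rot: [-3.141, 0.003, -0.081]
contact_force: [-0.6, 0.7, 0.3]
opening: 0.0459
grip_force: 0.0
```

```bash
cat >> h.py <<'E'
def snap(n):
    c=cam('wrist'); np.savez(n+'.npz',**{k:c[k] for k in('image','range_z','E','f','cx','cy')}); return c
def colblob(c,lo,hi,x,y,z,rad=.03):
    hsv=cv2.cvtColor(c['image'],cv2.COLOR_RGB2HSV); m=cv2.inRange(hsv,lo,hi); v,u=np.nonzero(m)
    W=np.array([ray(c,a,b,z)[:2] for a,b in zip(u,v)]); W=W[np.hypot(W[:,0]-x,W[:,1]-y)<rad]; return W
E
python3 - <<'E'
from h import *
c=snap('w4'); go(.5,.3,.2,49.3)
save('w4',cv2.resize(c['image'],(800,600)))
a=np.radians(175.4)
peds(c,.040,{'red':(.4755,-.0321)})
E
```

```text
t 20.925 at [ 0.5742 -0.0383  0.2456] yaw -4.6 F [ 0.2 -0.5  0.5] op 0.0459 SHIFT [-1.011 -3.312  0.461] TURN [-0.0007  0.0012 -0.2996]
red foot [474.6 -27.1] [66.9 48.7] ang 85.4 top [478.  -31.5] [25.2 22.2] 85.4 307
```

View pics/w4.png

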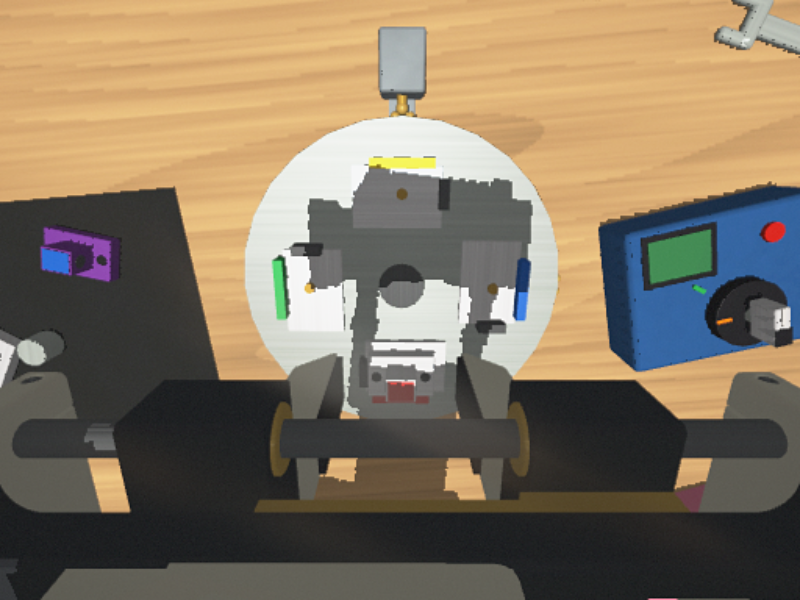

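w4: red pedestal on the red nest at (401,385), its foot next to the red rail strips (379,399)/(428,399). The yellow pin is at (402,194), the green pin (309,288), the blue pin (492,288) and the hub (401,287).

```bash
python3 - <<'E'
from h import *
c=dict(np.load('w4.npz'))
h=ray(c,401.5*.64,287*.64,.034);print('hub',h[:2])
Y,G,B=[ray(c,u*.64,v*.64,z)[:2] for u,v,z in((402,194,.045),(309,288.5,.045),(492,288.5,.045))]
print(Y,G,B,(G+B)/2)
hb=(G+B)/2
W=np.array([ray(c,u,v,.052)[:2] for v,u in zip(*np.nonzero((c['image'][...,0].astype(int)>c['image'][...,1]+25)&(c['image'][...,2]<c['image'][...,0]-25))) if 225<u<300 and 235<v<262])
e=np.array([np.cos(np.radians(175.4)),np.sin(np.radians(175.4))])
r=(W-hb)@e; t=(W-hb)@[e[1],-e[0]]; 
for lo,hi in((-.03,-.014),(-.011,.011),(.014,.03)):
    m=(t>lo)&(t<hi); print(lo,m.sum(),r[m].min() if m.any() else 0,r[m].max() if m.any() else 0,t[m].min(),t[m].max())
P=cloud(c);Q=P.reshape(-1,3);m=(Q[:,2]>.076)&(Q[:,2]<.084)&(np.hypot(Q[:,0]-.477,Q[:,1]+.032)<.02);Q=Q[m][:,:2]-hb
print('boss rad/tan',(Q@e).min(),(Q@e).max(),(Q@[e[1],-e[0]]).min(),(Q@[e[1],-e[0]]).max(), 'z foot')
E
```

```text
hub [ 0.5535199  -0.03835852]
[ 0.63447087 -0.04516554] [0.5617543  0.04140573] [ 0.54889545 -0.11654677] [ 0.55532487 -0.03757052]
-0.03 28 0.10191425823016864 0.10682244732781 -0.024121031694543698 -0.015381492826418333
-0.011 216 0.08581767714900951 0.10681061894005367 -0.010988260550180422 0.010606911296459142
0.014 36 0.10187984185104597 0.10679050975766723 0.014892065909690597 0.02652483247777624
boss rad/tan 0.06813114829505783 0.08924149912646556 -0.01276324787293543 0.01251674089461452 z foot
```

{"name": "move_arm", "arguments": {
  "motion": [
    [-0.45,0,0,0,0,0],
    [-0.9,0,0,0,0,0]
  ]
}}

```text
time: 21.18
tool_pos: [0.4829, -0.0309, 0.2452]
tool_rot: [-3.141, 0.005, -0.081]
contact_force: [0.0, -0.8, 0.6]
opening: 0.0462
grip_force: 0.0
```

{"name": "move_arm", "arguments": {
  "motion": [
    [-0.45,0,0.3,0,0,0],
    [-0.8,0,0.7,0,0,0],
    [-0.8,0,0.7,0,0,0],
    [-0.8,0,0.7,0,0,0]
  ]
}}

```text
time: 21.68
tool_pos: [0.4063, -0.0249, 0.1775]
tool_rot: [3.141, -0.0, -0.081]
contact_force: [0.1, -0.2, 1.3]
opening: 0.0461
grip_force: 0.0
```

```bash
python3 - <<'E'
from h import *
c=snap('w5'); go(.5,.3,.2,49.3)
u,v=map(int,proj(c,(.4755,-.0321,.05)));print(u,v)
save('w5',cv2.resize(c['image'][max(v-60,0):v+60,u-80:u+80],None,fx=5,fy=5,interpolation=cv2.INTER_NEAREST))
E
```

```text
t 21.725 at [ 0.4073 -0.0251  0.1779] yaw -4.7 F [-0.4 -0.5  0.7] op 0.0456 SHIFT [ 0.661 -3.316 -0.221] TURN [ 0.0003 -0.0004 -0.2997]
257 119
```

View pics/w5.png

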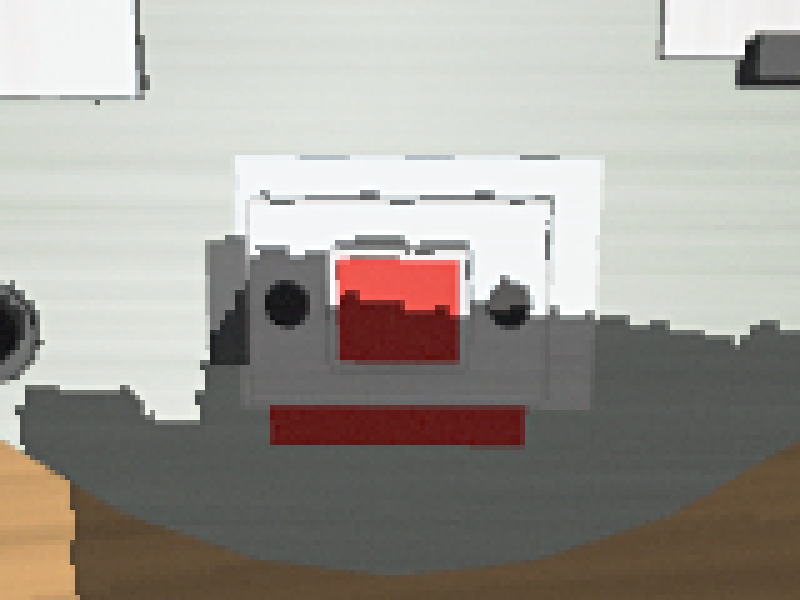

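w5: the red foot outline (245–550, 200–405) touches the red rail at row 405 and the dark stop at column 248, so it is home. Next yellow, which was knocked aside; I re-measure.

{"name": "move_arm", "arguments": {
  "motion": [
    [0.15,-0.46,-0.13,0,0,0],
    [0.31,-0.92,-0.25,0,0,0]
  ]
}}

```text
time: 21.98
tool_pos: [0.4467, 0.065, 0.2037]
tool_rot: [3.142, -0.003, -0.083]
contact_force: [1.7, -0.4, -0.2]
opening: 0.0461
grip_force: 0.0
```

{"name": "move_arm", "arguments": {
  "motion": [
    [0.15,-0.46,-0.13,0,0,0],
    [0.31,-0.92,-0.25,0,0,0]
  ]
}}

```text
time: 22.22
tool_pos: [0.4849, 0.1553, 0.2287]
tool_rot: [-3.141, -0.002, -0.081]
contact_force: [0.9, 0.3, -0.4]
opening: 0.0461
grip_force: 0.0
```

{"name": "move_arm", "arguments": {
  "motion": [
    [0.15,-0.46,-0.13,0,0,0],
    [0.31,-0.92,-0.25,0,0,0]
  ]
}}

```text
time: 22.48
tool_pos: [0.523, 0.2447, 0.2536]
tool_rot: [-3.141, -0.002, -0.081]
contact_force: [1.0, 0.1, -1.1]
opening: 0.0456
grip_force: 0.0
```

{"name": "move_arm", "arguments": {
  "motion": [
    [0.15,-0.46,-0.13,0,0,0],
    [0.31,-0.92,-0.25,0,0,0],
    [0.31,-0.92,-0.25,0,0,0],
    [0.31,-0.92,-0.25,0,0,0]
  ]
}}

```text
time: 22.98
tool_pos: [0.56, 0.3318, 0.277]
tool_rot: [3.141, 0.0, -0.081]
contact_force: [-0.6, -1.1, 0.5]
opening: 0.046
grip_force: 0.0
```

```bash
cat >> h.py <<'E'
def ped(c,col,x,y,zb=0.):
    """boss-top rectangle by colour+height, foot by connected light region"""
    P=cloud(c); hsv=cv2.cvtColor(c['image'],cv2.COLOR_RGB2HSV)
    lo,hi=dict(yellow=((22,120,60),(35,255,255)),blue=((100,120,40),(120,255,255)),red=((0,150,60),(8,255,255)))[col]
    m=(cv2.inRange(hsv,lo,hi)>0)&(np.hypot(P[...,0]-x,P[...,1]-y)<.06)&(P[...,2]>zb+.034)
    v,u=np.nonzero(m); B=np.array([ray(c,a,b,zb+.0405)[:2] for a,b in zip(u,v)])*1000; r=cv2.minAreaRect(B.astype(np.float32)); x,y=np.array(r[0])/1000
    print(col,'top',np.round(r[0],1),np.round(r[1],1),round(r[2],1),len(v))
    f=(np.hypot(P[...,0]-x,P[...,1]-y)<.040)&(abs(P[...,2]-zb-.014)<.005)&(hsv[...,1]<90)
    n,l,st,ce=cv2.connectedComponentsWithStats(f.astype(np.uint8)); i=1+np.argmax(st[1:,4]); v,u=np.nonzero(l==i)
    W=np.array([ray(c,a,b,zb+.0145)[:2] for a,b in zip(u,v)])*1000; r=cv2.minAreaRect(W.astype(np.float32)); a=r[2] if r[1][0]>r[1][1] else r[2]+90
    print('   foot',np.round(r[0],1),np.round(r[1],1),'long axis',round((a+90)%180-90,1))
E
python3 - <<'E'
from h import *
c=snap('w6'); go(.5,.3,.2,49.3)
ped(c,'yellow',.505,.375); ped(c,'blue',.566,.39)
E
```

```text
t 23.025 at [0.5599 0.3312 0.2772] yaw -4.7 F [ 0.  -0.2 -0.7] op 0.0459 SHIFT [-0.571  0.359  0.773] TURN [ 1.000e-04  2.000e-04 -2.998e-01]
yellow top [505.3 380.2] [17.  21.6] 54.2 140
   foot [512.  386.4] [57. 61.] long axis -35.9
blue top [564.8 391.4] [17.2 21.3] 61.3 173
   foot [560.  385.1] [54.6 64.2] long axis -28.5
```

{"name": "move_arm", "arguments": {
  "motion": [
    [-0.3,-0.2,0.2,0,0,-0.055],
    [-0.585,-0.443,0.5,0,0,-0.11],
    [-0.585,-0.443,0.9,0,0,-0.165],
    [-0.585,-0.443,0.9,0,0,-0.22],
    [-0.585,-0.443,0.9,0,0,-0.275],
    [-0.585,-0.443,0.9,0,0,-0.327],
    [-0.585,-0.443,0.9,0,0,-0.327]
  ]
}}

```text
time: 23.9
tool_pos: [0.5053, 0.3797, 0.1878]
tool_rot: [3.141, -0.0, 0.943]
contact_force: [-0.6, 0.7, 0.7]
opening: 0.0457
grip_force: 0.0
```

{"name": "move_arm", "arguments": {
  "motion": [
    [0,0,0.4,0,0,0],
    [0,0,0.9,0,0,0],
    [0,0,0.9,0,0,0],
    [0,0,0.9,0,0,0]
  ]
}}

```text
time: 24.4
tool_pos: [0.5062, 0.381, 0.0994]
tool_rot: [3.14, -0.002, 0.944]
contact_force: [0.7, -1.0, 1.2]
opening: 0.0458
grip_force: 0.0
```

```bash
python3 - <<'E'
from h import *
go(.5053,.3802,.018,54.2)
E
```

```text
t 24.4 at [0.5062 0.381  0.0994] yaw 54.1 F [ 0.7 -1.   1.2] op 0.0458 SHIFT [-0.014 -0.004  0.814] TURN [ 0.0004 -0.0007 -0.0005]
```

{"name": "move_arm", "arguments": {
  "motion": [
    [-0.01,0,0.4,0,0,0],
    [-0.01,0,0.81,0,0,0],
    [-0.01,0,0.81,0,0,0]
  ]
}}

```text
time: 24.78
tool_pos: [0.5054, 0.3802, 0.0171]
tool_rot: [3.141, -0.001, 0.945]
contact_force: [0.3, 0.6, 0.9]
opening: 0.0458
grip_force: 0.0
```

{"name": "move_arm", "arguments": {
  "motion": [
    [0,0,0,0,0,0],
    [0,0,0,0,0,0],
    [0,0,0,0,0,0],
    [0,0,0,0,0,0],
    [0,0,0,0,0,0]
  ],
  "fingers": -1,
  "newtons": 35
}}

```text
time: 25.4
tool_pos: [0.5054, 0.3803, 0.018]
tool_rot: [3.14, -0.002, 0.946]
contact_force: [-0.8, -1.8, 7.1]
opening: 0.0257
grip_force: 35.0
```

{"name": "move_arm", "arguments": {
  "motion": [
    [0,0,-0.3,0,0,0],
    [0,0,-0.7,0,0,0.0],
    [0,0,-1,0,0,0.055],
    [0,0,-1,0,0,0.11],
    [0,0,-1,0,0,0.165],
    [0,0,-1,0,0,0.22],
    [0,0,-1,0,0,0.275],
    [0,0,-1,0,0,0.327],
    [0,0,-1,0,0,0.327]
  ]
}}

```text
time: 26.52
tool_pos: [0.5044, 0.3798, 0.1164]
tool_rot: [3.141, 0.0, -0.08]
contact_force: [-0.4, 0.4, -0.3]
opening: 0.0257
grip_force: 35.0
```

```bash
python3 - <<'E'
from h import *
go(.6294,-.0384,.066,-4.6)
E
```

```text
t 26.525 at [0.5044 0.3798 0.1164] yaw -4.6 F [-0.4  0.4 -0.3] op 0.0257 SHIFT [1.579 4.07  0.504] TURN [0.0001 0.0001 0.0002]
```

{"name": "move_arm", "arguments": {
  "motion": [
    [0.1,0.25,0,0,0,0],
    [0.2,0.55,0,0,0,0],
    [0.316,0.814,0,0,0,0]
  ]
}}

```text
time: 26.9
tool_pos: [0.5294, 0.2953, 0.1164]
tool_rot: [3.141, 0.0, -0.077]
contact_force: [0.9, 0.6, -0.5]
opening: 0.0261
grip_force: 35.0
```

{"name": "move_arm", "arguments": {
  "motion": [
    [0.15,0.4,0,0,0,0],
    [0.316,0.814,0,0,0,0]
  ]
}}

```text
time: 27.15
tool_pos: [0.5545, 0.2115, 0.1165]
tool_rot: [3.142, -0.0, -0.076]
contact_force: [0.5, -0.0, -1.3]
opening: 0.0259
grip_force: 35.0
```

{"name": "move_arm", "arguments": {
  "motion": [
    [0.15,0.4,0,0,0,0],
    [0.316,0.814,0,0,0,0]
  ]
}}

```text
time: 27.4
tool_pos: [0.5795, 0.1276, 0.1165]
tool_rot: [3.142, -0.0, -0.077]
contact_force: [1.4, 0.7, -0.7]
opening: 0.0256
grip_force: 35.0
```

{"name": "move_arm", "arguments": {
  "motion": [
    [0.15,0.4,0,0,0,0],
    [0.316,0.814,0,0,0,0]
  ]
}}

```text
time: 27.65
tool_pos: [0.6044, 0.0439, 0.1165]
tool_rot: [-3.142, 0.0, -0.077]
contact_force: [0.5, 0.5, -1.1]
opening: 0.026
grip_force: 35.0
```

{"name": "move_arm", "arguments": {
  "motion": [
    [0.15,0.4,0,0,0,0],
    [0.316,0.814,0,0,0,0],
    [0.316,0.814,0,0,0,0],
    [0.316,0.814,0,0,0,0]
  ]
}}

```text
time: 28.15
tool_pos: [0.6287, -0.0382, 0.1162]
tool_rot: [-3.141, 0.001, -0.079]
contact_force: [0.5, 1.1, -0.8]
opening: 0.0259
grip_force: 35.0
```

```bash
python3 - <<'E'
from h import *
go(.6294,-.0384,.066,-4.6)
E
```

```text
t 28.15 at [ 0.6287 -0.0382  0.1162] yaw -4.5 F [ 0.5  1.1 -0.8] op 0.0259 SHIFT [0.007 0.002 0.502] TURN [-0.0001  0.0002  0.0003]
```

{"name": "move_arm", "arguments": {
  "motion": [
    [0.007,0,0.25,0,0,0],
    [0.007,0,0.5,0,0,0],
    [0.007,0,0.52,0,0,0],
    [0.007,0,0.54,0,0,0],
    [0.007,0,0.55,0,0,0],
    [0.007,0,0.56,0,0,0],
    [0.007,0,0.57,0,0,0],
    [0.007,0,0.58,0,0,0],
    [0.007,0,0.585,0,0,0],
    [0.007,0,0.585,0,0,0]
  ]
}}

```text
time: 29.4
tool_pos: [0.6302, -0.0385, 0.0581]
tool_rot: [-3.141, -0.001, -0.081]
contact_force: [1.2, 1.6, 1.9]
opening: 0.0257
grip_force: 35.0
```

{"name": "move_arm", "arguments": {
  "motion": [
    [0,0,0.005,0,0,0],
    [0,0,0.01,0,0,0],
    [0,0,0.01,0,0,0]
  ]
}}

```text
time: 29.78
tool_pos: [0.6302, -0.0385, 0.0579]
tool_rot: [3.142, -0.001, -0.081]
contact_force: [-0.6, 3.1, 8.2]
opening: 0.0257
grip_force: 35.0
```

{"name": "move_arm", "arguments": {
  "motion": [
    [0,0,0.01,0,0,0],
    [0,0,0.01,0,0,0],
    [0,0,-0.004,0,0,0],
    [0.02,0,-0.004,0,0,0],
    [0.03,0.02,-0.004,0,0,0],
    [0.03,0.04,-0.004,0,0,0],
    [0.03,0.055,-0.004,0,0,0],
    [0.03,0.055,-0.004,0,0,0]
  ]
}}

```text
time: 30.78
tool_pos: [0.6324, -0.0436, 0.058]
tool_rot: [-3.141, -0.0, -0.081]
contact_force: [-1.4, 5.5, 8.5]
opening: 0.026
grip_force: 35.0
```

{"name": "move_arm", "arguments": {
  "motion": [
    [0.01,0,0,0,0,0],
    [0.02,0,0,0,0,0],
    [0.02,0,0,0,0,0]
  ]
}}

```text
time: 31.15
tool_pos: [0.6325, -0.0436, 0.058]
tool_rot: [-3.141, 0.004, -0.081]
contact_force: [-7.4, 4.4, 13.8]
opening: 0.0257
grip_force: 35.0
```

{"name": "move_arm", "arguments": {
  "motion": [
    [0,0.01,0,0,0,0],
    [0,0.02,0,0,0,0],
    [0,0.02,0,0,0,0]
  ]
}}

```text
time: 31.52
tool_pos: [0.6334, -0.0451, 0.058]
tool_rot: [-3.14, 0.002, -0.081]
contact_force: [-3.4, 7.9, 10.9]
opening: 0.0255
grip_force: 35.0
```

{"name": "move_arm", "arguments": {
  "motion": [
    [0,0,-0.008,0,0,0],
    [0.01,0,-0.008,0,0,0],
    [0.015,0.01,-0.008,0,0,0],
    [0.015,0.01,-0.008,0,0,0]
  ]
}}

```text
time: 32.02
tool_pos: [0.6336, -0.0452, 0.0581]
tool_rot: [-3.138, 0.005, -0.081]
contact_force: [-7.8, 10.2, 10.1]
opening: 0.0257
grip_force: 35.0
```

{"name": "move_arm", "arguments": {
  "motion": [
    [0.01,0,0,0,0,0],
    [0.01,0.01,0,0,0,0],
    [0.01,0.01,0,0,0,0]
  ]
}}

```text
time: 32.4
tool_pos: [0.6338, -0.0453, 0.0581]
tool_rot: [-3.137, 0.007, -0.081]
contact_force: [-8.6, 13.4, 12.2]
opening: 0.0257
grip_force: 35.0
```

{"name": "move_arm", "arguments": {
  "motion": [
    [0,-0.015,-0.01,0,0,0],
    [0.01,-0.015,-0.01,0,0,0],
    [0.01,-0.015,-0.01,0,0,0]
  ]
}}

```text
time: 32.78
tool_pos: [0.6346, -0.0453, 0.0582]
tool_rot: [-3.139, 0.008, -0.081]
contact_force: [-7.8, 8.5, 6.9]
opening: 0.0258
grip_force: 35.0
```

{"name": "move_arm", "arguments": {
  "motion": [
    [-0.015,-0.005,-0.002,0,0,0],
    [-0.02,-0.01,-0.002,0,0,0],
    [-0.02,-0.01,-0.002,0,0,0]
  ]
}}

```text
time: 33.15
tool_pos: [0.6344, -0.0453, 0.0582]
tool_rot: [-3.14, 0.004, -0.081]
contact_force: [-1.2, 6.1, -0.3]
opening: 0.0258
grip_force: 35.0
```

{"name": "move_arm", "arguments": {
  "motion": [
    [0,0,0,0,0,0],
    [0,0,0,0,0,0],
    [0,0,0,0,0,0]
  ],
  "fingers": 0
}}

```text
time: 33.52
tool_pos: [0.6359, -0.0466, 0.0593]
tool_rot: [3.141, -0.0, -0.081]
contact_force: [-0.0, 0.2, -0.0]
opening: 0.0451
grip_force: 0.0
```

{"name": "move_arm", "arguments": {
  "motion": [
    [0,0,-0.3,0,0,0],
    [0,0,-0.7,0,0,0],
    [0,0,-1,0,0,0]
  ]
}}

```text
time: 33.9
tool_pos: [0.6362, -0.0465, 0.1612]
tool_rot: [3.141, -0.002, -0.081]
contact_force: [0.1, -0.5, -0.3]
opening: 0.0457
grip_force: 0.0
```

{"name": "move_arm", "arguments": {
  "motion": [
    [-0.4,0,0,0,0,0],
    [-0.75,0,-0.2,0,0,0],
    [-0.75,0,-0.2,0,0,0],
    [-0.75,0,-0.2,0,0,0]
  ]
}}

```text
time: 34.4
tool_pos: [0.5616, -0.0403, 0.1795]
tool_rot: [3.141, -0.001, -0.081]
contact_force: [-0.1, -0.1, 0.4]
opening: 0.0459
grip_force: 0.0
```

```bash
python3 - <<'E'
from h import *
c=snap('w7'); go(.5,.3,.2,61.3)
u,v=map(int,proj(c,(.6349,-.0449,.05)));print(u,v)
save('w7',cv2.resize(c['image'][max(v-60,0):v+60,u-80:u+80],None,fx=5,fy=5,interpolation=cv2.INTER_NEAREST))
E
```

```text
t 34.45 at [ 0.5616 -0.0403  0.179 ] yaw -4.7 F [-0.5 -0.1  0.1] op 0.0464 SHIFT [-0.891 -3.342 -0.211] TURN [ 1.000e-04 -1.000e-04 -3.664e-01]
254 115
```

View pics/w7.png

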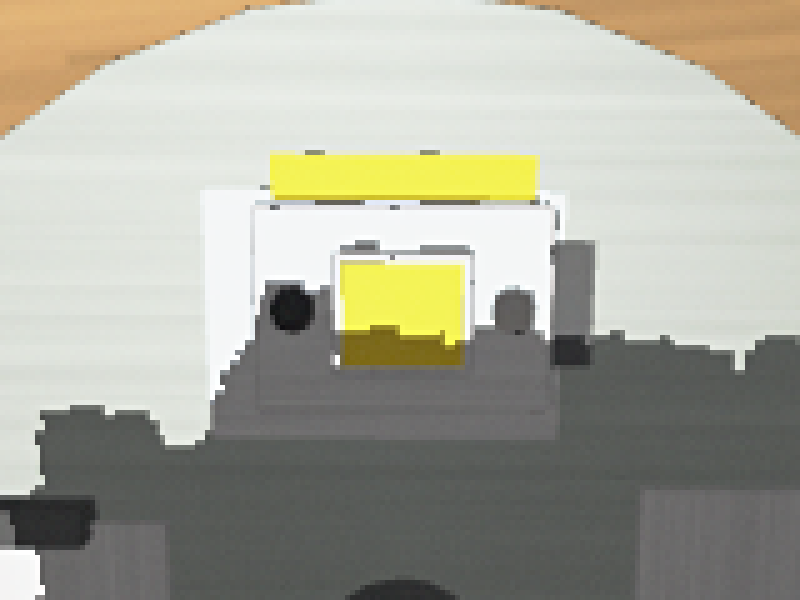

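w7: yellow foot (253–553, 207–412) touches the dark stop at column 553, but the rail's face is at row 200, leaving about 1.4 mm. I regrip and push to the rail.

{"name": "move_arm", "arguments": {
  "motion": [
    [0.4,0,0,0,0,0],
    [0.73,-0.01,0.2,0,0,0],
    [0.73,-0.01,0.2,0,0,0]
  ]
}}

```text
time: 34.83
tool_pos: [0.6345, -0.045, 0.1557]
tool_rot: [-3.141, 0.004, -0.081]
contact_force: [0.2, 0.6, 0.4]
opening: 0.0459
grip_force: 0.0
```

{"name": "move_arm", "arguments": {
  "motion": [
    [0,0,0.5,0,0,0],
    [0,0,0.95,0,0,0],
    [0,0,1.0,0,0,0],
    [0,0,1.0,0,0,0]
  ]
}}

```text
time: 35.33
tool_pos: [0.6344, -0.0451, 0.0605]
tool_rot: [3.141, -0.001, -0.081]
contact_force: [0.1, -0.3, 0.2]
opening: 0.046
grip_force: 0.0
```

{"name": "move_arm", "arguments": {
  "motion": [
    [0,0,0,0,0,0],
    [0,0,0,0,0,0],
    [0,0,0,0,0,0],
    [0,0,0,0,0,0]
  ],
  "fingers": -1,
  "newtons": 35
}}

```text
time: 35.83
tool_pos: [0.6345, -0.0451, 0.0607]
tool_rot: [3.141, -0.002, -0.081]
contact_force: [-0.6, 0.2, 6.1]
opening: 0.0251
grip_force: 35.0
```

{"name": "move_arm", "arguments": {
  "motion": [
    [0.01,0,0,0,0,0],
    [0.02,0,0,0,0,0],
    [0.03,0,0,0,0,0],
    [0.03,0,0,0,0,0]
  ]
}}

```text
time: 36.33
tool_pos: [0.6347, -0.0451, 0.0608]
tool_rot: [3.141, 0.004, -0.081]
contact_force: [-10.7, 0.6, 13.7]
opening: 0.0257
grip_force: 35.0
```

{"name": "move_arm", "arguments": {
  "motion": [
    [0,0,-0.01,0,0,0],
    [0,0,-0.015,0,0,0],
    [0,0,-0.015,0,0,0]
  ]
}}

```text
time: 36.7
tool_pos: [0.6356, -0.0451, 0.0608]
tool_rot: [-3.142, 0.003, -0.081]
contact_force: [-5.6, 0.5, 4.6]
opening: 0.0257
grip_force: 35.0
```

{"name": "move_arm", "arguments": {
  "motion": [
    [0,-0.005,0,0,0,0],
    [0.01,-0.01,0,0,0,0],
    [0.01,-0.01,0,0,0,0]
  ]
}}

```text
time: 37.08
tool_pos: [0.6357, -0.0449, 0.0608]
tool_rot: [3.14, 0.005, -0.081]
contact_force: [-10.1, -1.6, 7.3]
opening: 0.0253
grip_force: 35.0
```

{"name": "move_arm", "arguments": {
  "motion": [
    [0,0,-0.01,0,0,0],
    [0.005,0.0,-0.015,0,0,0],
    [0.005,0.0,-0.015,0,0,0]
  ]
}}

```text
time: 37.45
tool_pos: [0.6358, -0.0448, 0.0609]
tool_rot: [3.141, 0.007, -0.081]
contact_force: [-7.9, -3.9, 0.6]
opening: 0.0255
grip_force: 35.0
```

{"name": "move_arm", "arguments": {
  "motion": [
    [0.01,0,-0.01,0,0,0],
    [0.01,0.0,-0.01,0,0,0]
  ]
}}

```text
time: 37.7
tool_pos: [0.6359, -0.0448, 0.0611]
tool_rot: [3.141, 0.009, -0.081]
contact_force: [-8.4, -3.8, -3.3]
opening: 0.0257
grip_force: 35.0
```

{"name": "move_arm", "arguments": {
  "motion": [
    [0,0.01,0.01,0,0,0],
    [0,0.02,0.01,0,0,0],
    [0,0.03,0.01,0,0,0],
    [0,0.03,0.01,0,0,0]
  ]
}}

```text
time: 38.2
tool_pos: [0.6358, -0.0452, 0.061]
tool_rot: [-3.139, 0.009, -0.081]
contact_force: [-9.7, 7.6, 3.3]
opening: 0.0261
grip_force: 35.0
```

{"name": "move_arm", "arguments": {
  "motion": [
    [-0.02,-0.01,0.01,0,0,0],
    [-0.025,-0.015,0.01,0,0,0],
    [-0.025,-0.015,0.01,0,0,0]
  ]
}}

```text
time: 38.58
tool_pos: [0.6357, -0.0451, 0.0608]
tool_rot: [-3.141, 0.003, -0.081]
contact_force: [-5.3, 1.4, 1.3]
opening: 0.0257
grip_force: 35.0
```

{"name": "move_arm", "arguments": {
  "motion": [
    [0,0,0,0,0,0],
    [0,0,0,0,0,0],
    [0,0,0,0,0,0]
  ],
  "fingers": 0
}}

```text
time: 38.95
tool_pos: [0.6372, -0.0459, 0.0614]
tool_rot: [3.141, -0.001, -0.081]
contact_force: [0.7, -1.0, -0.4]
opening: 0.0455
grip_force: 0.0
```

{"name": "move_arm", "arguments": {
  "motion": [
    [0,0,-0.3,0,0,0],
    [0,0,-0.7,0,0,0],
    [0,0,-1,0,0,0]
  ]
}}

```text
time: 39.33
tool_pos: [0.6373, -0.0459, 0.1632]
tool_rot: [3.141, -0.002, -0.081]
contact_force: [-0.6, -0.7, 0.0]
opening: 0.0459
grip_force: 0.0
```

{"name": "move_arm", "arguments": {
  "motion": [
    [-0.4,0,0,0,0,0],
    [-0.75,0,-0.2,0,0,0],
    [-0.75,0,-0.2,0,0,0],
    [-0.75,0,-0.2,0,0,0]
  ]
}}

```text
time: 39.83
tool_pos: [0.5628, -0.0398, 0.1815]
tool_rot: [3.141, -0.002, -0.081]
contact_force: [-0.5, -0.4, 0.1]
opening: 0.0457
grip_force: 0.0
```

```bash
python3 - <<'E'
from h import *
c=snap('w8'); go(.5,.3,.2,61.3)
u,v=map(int,proj(c,(.6349,-.0449,.05)));print(u,v)
im=c['image']
# column profile across rail/foot edge
for uu in range(u-20,u+22,8): print(uu,[tuple(int(t) for t in im[r,uu]) for r in range(v-30,v-14)])
E
```

```text
t 39.875 at [ 0.5628 -0.0398  0.181 ] yaw -4.7 F [ 0.2 -0.8 -0.1] op 0.0458 SHIFT [-0.901 -3.336 -0.191] TURN [ 2.000e-04 -1.000e-04 -3.664e-01]
255 116
235 [(227, 231, 237), (245, 243, 112), (245, 243, 82), (244, 243, 84), (244, 242, 86), (244, 242, 85), (244, 243, 86), (245, 243, 85), (246, 244, 85), (230, 226, 77), (225, 222, 226), (245, 247, 251), (245, 246, 248), (244, 246, 247), (244, 246, 247), (245, 246, 246)]
243 [(225, 230, 235), (245, 243, 112), (245, 243, 85), (244, 243, 85), (244, 243, 88), (244, 243, 86), (245, 243, 87), (245, 243, 87), (246, 244, 84), (231, 227, 80), (222, 219, 223), (245, 247, 251), (245, 247, 248), (245, 246, 247), (244, 246, 247), (244, 246, 246)]
251 [(227, 232, 237), (245, 242, 111), (245, 243, 80), (244, 242, 84), (244, 242, 85), (244, 243, 85), (245, 243, 87), (245, 243, 88), (246, 245, 86), (230, 226, 75), (219, 218, 220), (245, 247, 251), (245, 246, 248), (244, 246, 247), (244, 246, 247), (245, 246, 246)]
259 [(226, 231, 236), (245, 243, 111), (245, 243, 81), (244, 243, 86), (244, 242, 83), (244, 242, 83), (244, 242, 85), (245, 243, 85), (246, 244, 85), (231, 225, 76), (218, 216, 218), (245, 248, 251), (245, 247, 248), (244, 246, 247), (244, 246, 246), (245, 247, 247)]
267 [(225, 229, 233), (242, 240, 143), (245, 242, 83), (245, 242, 84), (244, 242, 84), (244, 242, 82), (245, 242, 85), (245, 243, 85), (246, 244, 84), (234, 228, 59), (216, 212, 213), (245, 248, 252), (245, 247, 248), (245, 246, 247), (244, 246, 246), (244, 246, 246)]
275 [(225, 230, 234), (227, 220, 110), (245, 242, 78), (245, 242, 82), (244, 242, 82), (244, 242, 82), (244, 242, 80), (244, 242, 82), (245, 242, 79), (246, 244, 72), (217, 213, 208), (245, 247, 252), (245, 247, 248), (244, 246, 247), (244, 246, 246), (244, 246, 246)]
```

{"name": "move_arm", "arguments": {
  "motion": [
    [-0.03,-0.43,0,0,0,0],
    [-0.067,-0.86,0,0,0,0]
  ]
}}

```text
time: 40.12
tool_pos: [0.563, 0.0472, 0.1803]
tool_rot: [3.142, 0.001, -0.083]
contact_force: [0.7, -0.6, -0.2]
opening: 0.0457
grip_force: 0.0
```

{"name": "move_arm", "arguments": {
  "motion": [
    [-0.03,-0.43,0,0,0,0],
    [-0.067,-0.86,0,0,0,0]
  ]
}}

```text
time: 40.38
tool_pos: [0.5632, 0.1343, 0.1803]
tool_rot: [3.141, 0.001, -0.081]
contact_force: [0.1, 0.2, 0.6]
opening: 0.0457
grip_force: 0.0
```

{"name": "move_arm", "arguments": {
  "motion": [
    [-0.03,-0.43,0,0,0,0],
    [-0.067,-0.86,0,0,0,0]
  ]
}}

```text
time: 40.62
tool_pos: [0.5634, 0.2208, 0.1802]
tool_rot: [3.141, 0.001, -0.081]
contact_force: [-0.2, -0.1, 0.6]
opening: 0.0459
grip_force: 0.0
```

{"name": "move_arm", "arguments": {
  "motion": [
    [-0.03,-0.43,0,0,0,0],
    [-0.067,-0.86,0,0,0,0]
  ]
}}

```text
time: 40.88
tool_pos: [0.5636, 0.3071, 0.18]
tool_rot: [3.141, 0.001, -0.081]
contact_force: [0.7, 0.3, 0.5]
opening: 0.0458
grip_force: 0.0
```

{"name": "move_arm", "arguments": {
  "motion": [
    [-0.03,-0.43,0,0,0,-0.055],
    [-0.067,-0.86,0,0,0,-0.11],
    [-0.067,-0.86,0,0,0,-0.165],
    [-0.067,-0.86,0.2,0,0,-0.22],
    [-0.067,-0.86,0.4,0,0,-0.275],
    [-0.067,-0.86,0.6,0,0,-0.33],
    [-0.067,-0.86,0.6,0,0,-0.3667],
    [-0.067,-0.86,0.6,0,0,-0.3667],
    [-0.067,-0.86,0.6,0,0,-0.3667]
  ]
}}

```text
time: 42.0
tool_pos: [0.5638, 0.3919, 0.1209]
tool_rot: [3.142, 0.0, 1.069]
contact_force: [-0.6, 0.2, -0.6]
opening: 0.0461
grip_force: 0.0
```

```bash
python3 - <<'E'
from h import *
go(.5648,.3914,.018,61.3)
c=cam('side'); ped(c,'blue',.5648,.3914)
E
```

```text
t 42.0 at [0.5638 0.3919 0.1209] yaw 61.2 F [-0.6  0.2 -0.6] op 0.0461 SHIFT [1.000e-03 1.100e-02 1.029e+00] TURN [ 0.      0.     -0.0004]Traceback (most recent call last):
  File "<stdin>", line 3, in <module>
  File "h.py", line 59, in ped
    v,u=np.nonzero(m); B=np.array([ray(c,a,b,zb+.0405)[:2] for a,b in zip(u,v)])*1000; r=cv2.minAreaRect(B.astype(np.float32)); x,y=np.array(r[0])/1000
                                                                                         ~~~~~~~~~~~~~~~^^^^^^^^^^^^^^^^^^^^^^
cv2.error: OpenCV(4.12.0) /io/opencv/modules/imgproc/src/convhull.cpp:143: error: (-215:Assertion failed) total >= 0 && (depth == CV_32F || depth == CV_32S) in function 'convexHull'
```

{"name": "move_arm", "arguments": {
  "motion": [
    [0,0.01,0.5,0,0,0],
    [0,0.01,0.9,0,0,0]
  ]
}}

```text
time: 42.3
tool_pos: [0.5644, 0.3912, 0.0303]
tool_rot: [3.141, -0.0, 1.069]
contact_force: [0.2, 0.6, -0.4]
opening: 0.0461
grip_force: 0.0
```

{"name": "move_arm", "arguments": {
  "motion": [
    [0,0,0.13,0,0,0],
    [0,0,0.13,0,0,0],
    [0,0,0.13,0,0,0]
  ]
}}

```text
time: 42.68
tool_pos: [0.5656, 0.3919, 0.0205]
tool_rot: [3.14, -0.003, 1.071]
contact_force: [-0.2, 0.1, 0.8]
opening: 0.0456
grip_force: 0.0
```

{"name": "move_arm", "arguments": {
  "motion": [
    [0,0,0,0,0,0],
    [0,0,0,0,0,0],
    [0,0,0,0,0,0],
    [0,0,0,0,0,0],
    [0,0,0,0,0,0]
  ],
  "fingers": -1,
  "newtons": 35
}}

```text
time: 43.3
tool_pos: [0.5647, 0.3913, 0.0191]
tool_rot: [3.141, -0.001, 1.071]
contact_force: [-0.4, -0.7, 6.0]
opening: 0.0258
grip_force: 35.0
```

{"name": "move_arm", "arguments": {
  "motion": [
    [0,0,-0.3,0,0,0],
    [0,0,-0.7,0,0,0.0],
    [0,0,-1,0,0,-0.045],
    [0,0,-1,0,0,-0.09],
    [0,0,-1,0,0,-0.134],
    [0,0,-1,0,0,-0.134]
  ]
}}

```text
time: 44.05
tool_pos: [0.5639, 0.391, 0.1176]
tool_rot: [-3.14, 0.001, 1.491]
contact_force: [0.3, -0.2, -1.6]
opening: 0.0256
grip_force: 35.0
```

```bash
python3 - <<'E'
from h import *
go(.5553,-.1127,.066,85.4)
E
```

```text
t 44.05 at [0.5639 0.391  0.1176] yaw 85.4 F [ 0.3 -0.2 -1.6] op 0.0256 SHIFT [-5.028  0.318  0.519] TURN [-0.0004  0.0003  0.    ]
```

{"name": "move_arm", "arguments": {
  "motion": [
    [-0.25,0.01,0,0,0,0],
    [-0.55,0.03,0,0,0,0],
    [-0.838,0.053,0,0,0,0]
  ]
}}

```text
time: 44.42
tool_pos: [0.5626, 0.3064, 0.1177]
tool_rot: [-3.141, 0.0, 1.489]
contact_force: [0.9, -0.0, -1.2]
opening: 0.0257
grip_force: 35.0
```

{"name": "move_arm", "arguments": {
  "motion": [
    [-0.42,0.026,0,0,0,0],
    [-0.838,0.053,0,0,0,0]
  ]
}}

```text
time: 44.68
tool_pos: [0.5613, 0.2221, 0.1178]
tool_rot: [-3.141, 0.0, 1.489]
contact_force: [0.8, -0.2, -0.4]
opening: 0.0259
grip_force: 35.0
```

{"name": "move_arm", "arguments": {
  "motion": [
    [-0.42,0.026,0,0,0,0],
    [-0.838,0.053,0,0,0,0]
  ]
}}

```text
time: 44.92
tool_pos: [0.5601, 0.138, 0.118]
tool_rot: [-3.141, 0.0, 1.488]
contact_force: [0.6, -0.7, -1.2]
opening: 0.0254
grip_force: 35.0
```

{"name": "move_arm", "arguments": {
  "motion": [
    [-0.42,0.026,0,0,0,0],
    [-0.838,0.053,0,0,0,0]
  ]
}}

```text
time: 45.18
tool_pos: [0.5588, 0.0541, 0.1181]
tool_rot: [-3.141, 0.0, 1.488]
contact_force: [0.9, -0.7, -0.8]
opening: 0.0259
grip_force: 35.0
```

{"name": "move_arm", "arguments": {
  "motion": [
    [-0.42,0.026,0,0,0,0],
    [-0.838,0.053,0,0,0,0]
  ]
}}

```text
time: 45.42
tool_pos: [0.5574, -0.0299, 0.1181]
tool_rot: [-3.141, -0.0, 1.488]
contact_force: [1.1, 0.3, -1.5]
opening: 0.0255
grip_force: 35.0
```

{"name": "move_arm", "arguments": {
  "motion": [
    [-0.42,0.026,0,0,0,0],
    [-0.838,0.053,0,0,0,0],
    [-0.838,0.053,0,0,0,0],
    [-0.838,0.053,0,0,0,0]
  ]
}}

```text
time: 45.92
tool_pos: [0.5561, -0.1121, 0.118]
tool_rot: [-3.141, -0.001, 1.49]
contact_force: [-0.6, -0.2, -2.0]
opening: 0.0259
grip_force: 35.0
```

```bash
python3 - <<'E'
from h import *
go(.5553,-.1127,.066,85.4)
E
```

```text
t 45.925 at [ 0.5561 -0.1121  0.118 ] yaw 85.4 F [-0.6 -0.2 -2. ] op 0.0259 SHIFT [-0.007 -0.007  0.52 ] TURN [-0.0003 -0.0002 -0.0003]
```

{"name": "move_arm", "arguments": {
  "motion": [
    [0,-0.007,0.25,0,0,0],
    [0,-0.007,0.5,0,0,0],
    [0,-0.007,0.53,0,0,0],
    [0,-0.007,0.545,0,0,0],
    [0,-0.007,0.555,0,0,0],
    [0,-0.007,0.565,0,0,0],
    [0,-0.007,0.575,0,0,0],
    [0,-0.007,0.585,0,0,0],
    [0,-0.007,0.59,0,0,0],
    [0,-0.007,0.59,0,0,0]
  ]
}}

```text
time: 47.18
tool_pos: [0.5561, -0.1126, 0.0594]
tool_rot: [3.141, 0.0, 1.492]
contact_force: [1.9, 1.6, 1.9]
opening: 0.0255
grip_force: 35.0
```

{"name": "move_arm", "arguments": {
  "motion": [
    [0,0,0.005,0,0,0],
    [0,0,0.01,0,0,0],
    [0,0,0.01,0,0,0]
  ]
}}

```text
time: 47.55
tool_pos: [0.556, -0.1126, 0.059]
tool_rot: [3.141, 0.0, 1.492]
contact_force: [1.0, 2.6, 7.5]
opening: 0.0257
grip_force: 35.0
```

{"name": "move_arm", "arguments": {
  "motion": [
    [0,0,0.01,0,0,0],
    [0,0,0.01,0,0,0],
    [0,0,-0.008,0,0,0],
    [-0.02,-0.0,-0.008,0,0,0],
    [-0.04,-0.02,-0.01,0,0,0],
    [-0.05,-0.04,-0.01,0,0,0],
    [-0.05,-0.06,-0.01,0,0,0],
    [-0.05,-0.06,-0.01,0,0,0]
  ]
}}

```text
time: 48.55
tool_pos: [0.5489, -0.1173, 0.0591]
tool_rot: [-3.141, 0.0, 1.492]
contact_force: [-0.2, -0.9, 0.0]
opening: 0.026
grip_force: 35.0
```

{"name": "move_arm", "arguments": {
  "motion": [
    [-0.01,0,-0.005,0,0,0],
    [-0.01,-0.01,-0.005,0,0,0],
    [-0.01,-0.01,-0.005,0,0,0]
  ]
}}

```text
time: 48.92
tool_pos: [0.5488, -0.1176, 0.0596]
tool_rot: [3.14, -0.0, 1.492]
contact_force: [4.4, 2.6, -6.4]
opening: 0.0257
grip_force: 35.0
```

{"name": "move_arm", "arguments": {
  "motion": [
    [-0.01,0,0,0,0,0],
    [-0.01,-0.01,0,0,0,0],
    [-0.01,-0.01,0,0,0,0]
  ]
}}

```text
time: 49.3
tool_pos: [0.5486, -0.1177, 0.0597]
tool_rot: [3.139, -0.002, 1.491]
contact_force: [8.2, 6.9, -5.5]
opening: 0.0257
grip_force: 35.0
```

{"name": "move_arm", "arguments": {
  "motion": [
    [0,0,0.01,0,0,0],
    [0,0,0.015,0,0,0],
    [-0.01,-0.005,0.015,0,0,0],
    [-0.01,-0.005,0.015,0,0,0]
  ]
}}

```text
time: 49.8
tool_pos: [0.5487, -0.1177, 0.0596]
tool_rot: [3.137, -0.003, 1.491]
contact_force: [7.0, 11.4, 4.0]
opening: 0.0257
grip_force: 35.0
```

{"name": "move_arm", "arguments": {
  "motion": [
    [0.02,0.01,0,0,0,0],
    [0.022,0.018,0,0,0,0],
    [0.022,0.018,0,0,0,0]
  ]
}}

```text
time: 50.18
tool_pos: [0.5488, -0.1175, 0.059]
tool_rot: [3.141, -0.0, 1.492]
contact_force: [1.8, 2.8, 5.7]
opening: 0.0258
grip_force: 35.0
```

{"name": "move_arm", "arguments": {
  "motion": [
    [0,0,0,0,0,0],
    [0,0,0,0,0,0],
    [0,0,0,0,0,0]
  ],
  "fingers": 0
}}

```text
time: 50.55
tool_pos: [0.5482, -0.118, 0.058]
tool_rot: [-3.141, 0.0, 1.492]
contact_force: [-0.7, 0.3, -0.4]
opening: 0.0452
grip_force: 0.0
```

{"name": "move_arm", "arguments": {
  "motion": [
    [0,0,-0.3,0,0,0],
    [0,0,-0.7,0,0,0],
    [0,0,-1,0,0,0]
  ]
}}

```text
time: 50.92
tool_pos: [0.5486, -0.118, 0.1598]
tool_rot: [3.141, 0.001, 1.492]
contact_force: [-0.3, -0.3, -0.4]
opening: 0.0459
grip_force: 0.0
```

{"name": "move_arm", "arguments": {
  "motion": [
    [-0.4,0,0,0,0,0],
    [-0.75,0,-0.2,0,0,0],
    [-0.75,0,-0.2,0,0,0],
    [-0.75,0,-0.2,0,0,0]
  ]
}}

```text
time: 51.42
tool_pos: [0.5422, -0.192, 0.1777]
tool_rot: [-3.14, -0.001, 1.491]
contact_force: [-0.6, 1.5, 0.3]
opening: 0.0458
grip_force: 0.0
```

```bash
python3 - <<'E'
from h import *
c=snap('w9'); go(.5552,-.0385,.3,85.4)
u,v=map(int,proj(c,(.5488,-.1182,.05)));print(u,v)
save('w9',cv2.resize(c['image'][max(v-60,0):v+60,u-80:u+80],None,fx=5,fy=5,interpolation=cv2.INTER_NEAREST))
E
```

```text
t 51.475 at [ 0.5422 -0.1916  0.1776] yaw 85.5 F [ 0.2  0.6 -0.2] op 0.046 SHIFT [ 1.537  0.008 -1.223] TURN [-0.0005 -0.0003  0.0006]
256 115
```

View pics/w9.png

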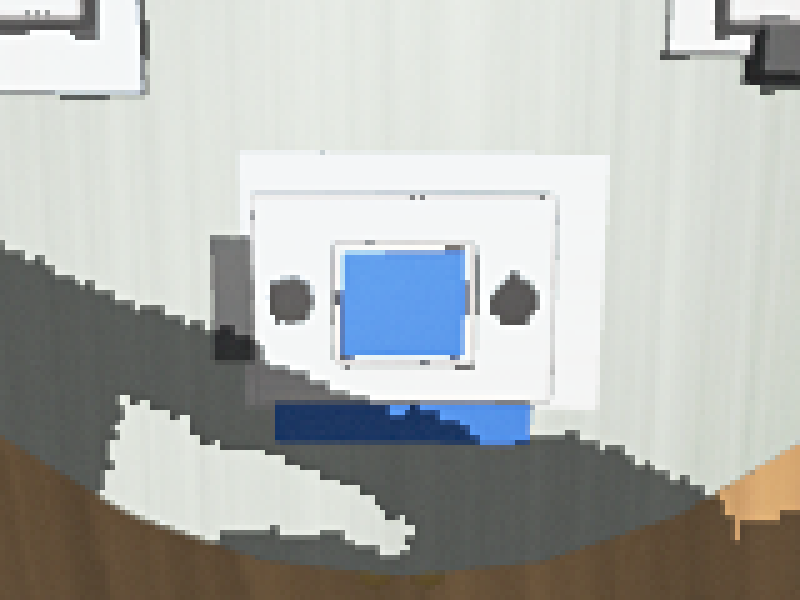

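w9: the blue foot (252–553, 192–403) touches the rail at row 403 and the stop at column 252, so it is home and all three are seated. Next the knob.

{"name": "move_arm", "arguments": {
  "motion": [
    [-0.4,0,-0.2,0,0,0],
    [-0.9,0,-0.5,0,0,0],
    [-0.9,0,-0.5,0,0,0],
    [-0.9,0,-0.5,0,0,0]
  ]
}}

```text
time: 51.98
tool_pos: [0.5353, -0.2808, 0.2272]
tool_rot: [-3.14, -0.001, 1.492]
contact_force: [0.2, 0.6, -0.5]
opening: 0.0456
grip_force: 0.0
```

```bash
python3 - <<'E'
from h import *
c=snap('w10'); go(.52,-.31,.2,85.4)
u,v=map(int,proj(c,(.522,-.313,.08)));print(u,v)
a,b=max(v-70,0),u-90; print('crop origin',b,a)
save('w10',cv2.resize(c['image'][a:v+80,b:u+90],None,fx=4,fy=4,interpolation=cv2.INTER_CUBIC))
P=cloud(c); m=(P[...,2]>.093)&(P[...,2]<.108)&(np.hypot(P[...,0]-.522,P[...,1]+.313)<.05)
Q=P[m]; r=cv2.minAreaRect((Q[:,:2]*1000).astype(np.float32)); print(m.sum(),r,Q[:,2].mean())
g=colblob(c,(45,120,80),(75,255,255),.522,-.313,.055,.07); print('green',len(g),g.mean(0) if len(g) else 0)
E
```

```text
t 52.025 at [ 0.5353 -0.2804  0.2271] yaw 85.6 F [-0.1 -0.3 -0.5] op 0.0462 SHIFT [-0.307 -0.129  0.271] TURN [-0.0007 -0.0005  0.0009]
246 209
crop origin 156 139
321 ((517.5636596679688, -324.0209045410156), (31.328815460205078, 12.808293342590332), 10.410661697387695) 0.09909496824535788
green 53 [ 0.55811186 -0.28841094]
```

View pics/w10.png

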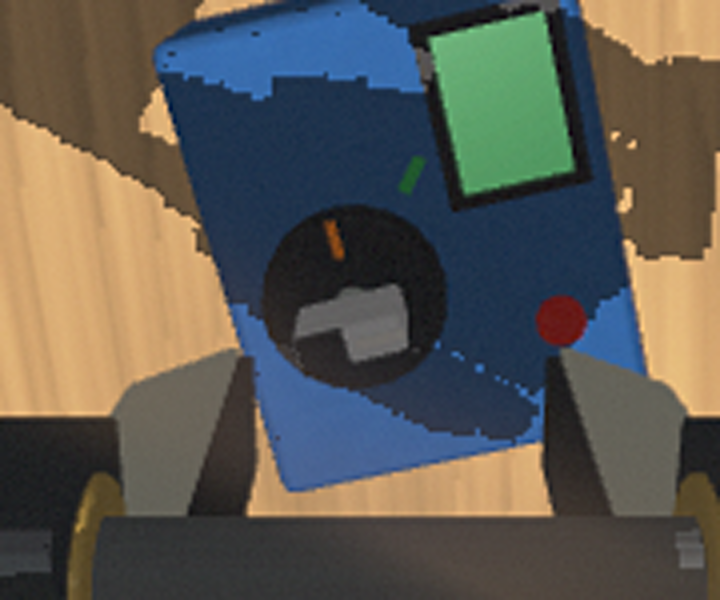

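w10: blue readout, green tick at (412,174), orange ring tick (335,240), ring centre (354,296), bar around (375,320), red button (561,320).

```bash
python3 - <<'E'
from h import *
c=dict(np.load('w10.npz'))
f=lambda u,v,z:ray(c,156+u/4,139+v/4,z)[:2]
ax=f(354,296,.069); g=f(412,174,.055); o=f(335,240,.069); print('axis(ring)',ax,'bar',(.5176,-.3240))
ax=np.array([.5176,-.3240])
d=g-ax; ga=np.degrees(np.arctan2(d[1],d[0]));print('green',g,np.hypot(*d),ga,'boxx',ga-51.57)
# box side edges direction: left edge crop (165,60)->(290,490) , right edge(580,20)->(640,360)
for p,q in(((165,70),(290,490)),((585,40),(642,355))):
    e=f(*q,.055)-f(*p,.055); print('edge',np.degrees(np.arctan2(e[1],e[0])))
# brightness along the bar top
for t in np.arange(-.015,.0151,.003):
    p=ax+t*np.array([np.cos(np.radians(10.4)),np.sin(np.radians(10.4))]); 
    row=[]
    for w in(-.004,0,.004):
        u,v=proj(c,(p[0]-w*np.sin(.18),p[1]+w*np.cos(.18),.1)); row.append(tuple(int(x) for x in c['image'][int(round(v)),int(round(u))]))
    print(round(t,3),row)
E
```

```text
axis(ring) [ 0.51795902 -0.3217464 ] bar (0.5176, -0.324)
green [ 0.53851338 -0.28818856] 0.04147081453083139 59.715668972792926 boxx 8.145668972792926
edge -81.4095282354418
edge -81.42622848403028
-0.015 [(58, 51, 46), (63, 60, 59), (55, 52, 53)]
-0.012 [(48, 42, 43), (48, 43, 43), (42, 40, 38)]
-0.009 [(46, 45, 44), (44, 40, 41), (42, 37, 40)]
-0.006 [(41, 38, 39), (44, 41, 43), (39, 37, 38)]
-0.003 [(42, 38, 39), (39, 37, 39), (40, 39, 40)]
-0.0 [(112, 110, 110), (110, 109, 109), (116, 114, 114)]
0.003 [(103, 102, 103), (114, 110, 106), (110, 110, 111)]
0.006 [(108, 107, 105), (113, 110, 107), (111, 110, 109)]
0.009 [(109, 107, 106), (113, 109, 106), (109, 108, 110)]
0.012 [(106, 105, 105), (112, 108, 107), (112, 110, 111)]
0.015 [(107, 105, 106), (115, 111, 108), (107, 105, 104)]
```

{"name": "move_arm", "arguments": {
  "motion": [
    [-0.2,-0.05,0.1,0,0,0.055],
    [-0.438,-0.143,0.3,0,0,0.11],
    [-0.438,-0.143,0.5,0,0,0.165],
    [-0.438,-0.143,0.7,0,0,0.22],
    [-0.438,-0.143,0.9,0,0,0.275],
    [-0.438,-0.143,1,0,0,0.33],
    [-0.438,-0.143,1,0,0,0.385],
    [-0.438,-0.143,1,0,0,0.418],
    [-0.438,-0.143,1,0,0,0.418]
  ],
  "fingers": -0.2
}}

```text
time: 53.15
tool_pos: [0.5179, -0.3229, 0.1275]
tool_rot: [-3.14, 0.001, 0.182]
contact_force: [-0.1, -0.4, -0.1]
opening: 0.0367
grip_force: 0.0
```

```bash
python3 - <<'E'
from h import *
go(.5177,-.323,.083,10.4)
E
```

```text
t 53.15 at [ 0.5179 -0.3229  0.1275] yaw 10.4 F [-0.1 -0.4 -0.1] op 0.0367 SHIFT [-0.001  0.001  0.445] TURN [-0.0005  0.0004  0.    ]
```

{"name": "move_arm", "arguments": {
  "motion": [
    [0,0,0.2,0,0,0],
    [0,0,0.35,0,0,0],
    [0,0,0.44,0,0,0],
    [0,0,0.44,0,0,0]
  ]
}}

```text
time: 53.65
tool_pos: [0.5175, -0.3243, 0.0835]
tool_rot: [-3.14, 0.001, 0.179]
contact_force: [-0.1, -0.3, 0.7]
opening: 0.0367
grip_force: 0.0
```

{"name": "move_arm", "arguments": {
  "motion": [
    [0,0,0,0,0,0],
    [0,0,0,0,0,0],
    [0,0,0,0,0,0],
    [0,0,0,0,0,0]
  ],
  "fingers": -1,
  "newtons": 12
}}

```text
time: 54.15
tool_pos: [0.518, -0.3248, 0.0848]
tool_rot: [3.141, -0.0, 0.179]
contact_force: [-0.2, 1.1, 2.3]
opening: 0.0123
grip_force: 12.0
```

```bash
python3 - <<'E'
from h import *
go(.5177,-.323,.083,60.2); print(robot.observe()['torque'])
E
```

```text
t 54.15 at [ 0.518  -0.3248  0.0848] yaw 10.2 F [-0.2  1.1  2.3] op 0.0123 SHIFT [ 0.    -0.018  0.018] TURN [ 2.000e-04 -1.000e-04 -2.776e-01]
[0.15897704 0.10009112 0.00213092]
```

{"name": "move_arm", "arguments": {
  "motion": [
    [0,0,0,0,0,-0.03],
    [0,0,0,0,0,-0.06],
    [0,0,0,0,0,-0.09],
    [0,0,0,0,0,-0.12],
    [0,0,0,0,0,-0.15],
    [0,0,0,0,0,-0.18],
    [0,0,0,0,0,-0.21],
    [0,0,0,0,0,-0.24],
    [0,0,0,0,0,-0.26],
    [0,0,0,0,0,-0.277],
    [0,0,0,0,0,-0.277],
    [0,0,0,0,0,-0.277]
  ]
}}

```text
time: 55.65
tool_pos: [0.5178, -0.3245, 0.0848]
tool_rot: [-3.142, -0.0, 1.048]
contact_force: [-1.2, 2.4, 5.3]
opening: 0.0118
grip_force: 12.0
```

{"name": "move_arm", "arguments": {
  "motion": [
    [0,0,0,0,0,0],
    [0,0,0,0,0,0],
    [0,0,0,0,0,0]
  ],
  "fingers": -0.2
}}

```text
time: 56.02
tool_pos: [0.5178, -0.3249, 0.0841]
tool_rot: [-3.142, 0.0, 1.049]
contact_force: [-0.7, 0.2, 1.3]
opening: 0.0348
grip_force: 0.0
```

{"name": "move_arm", "arguments": {
  "motion": [
    [0,0,-0.3,0,0,0],
    [0,0,-0.7,0,0,0],
    [0,0,-1,0,0,0]
  ]
}}

```text
time: 56.4
tool_pos: [0.5181, -0.325, 0.1859]
tool_rot: [3.14, 0.0, 1.049]
contact_force: [0.2, -1.4, -0.2]
opening: 0.0367
grip_force: 0.0
```

{"name": "move_arm", "arguments": {
  "motion": [
    [-0.2,0,-0.4,0,0,0],
    [-0.2,0,-0.5,0,0,0],
    [-0.2,0,-0.5,0,0,0]
  ]
}}

```text
time: 56.78
tool_pos: [0.508, -0.3419, 0.2342]
tool_rot: [3.141, -0.0, 1.049]
contact_force: [0.3, -0.5, -0.8]
opening: 0.0365
grip_force: 0.0
```

```bash
python3 - <<'E'
from h import *
c=snap('w11'); go(.476,.0545,.2,-49.4)
P=cloud(c); m=(P[...,2]>.093)&(P[...,2]<.108)&(np.hypot(P[...,0]-.518,P[...,1]+.323)<.03)
Q=P[m]; r=cv2.minAreaRect((Q[:,:2]*1000).astype(np.float32)); print(m.sum(),r)
u,v=map(int,proj(c,(.518,-.32,.08))); print(u,v)
save('w11',cv2.resize(c['image'][max(v-70,0):v+70,u-90:u+90],None,fx=4,fy=4,interpolation=cv2.INTER_CUBIC))
E
```

```text
t 56.825 at [ 0.5077 -0.3414  0.2331] yaw 60.1 F [ 0.3  0.1 -1.7] op 0.0369 SHIFT [ 3.274 -2.248  0.336] TURN [-5.000e-04  4.000e-04  6.083e-01]
317 ((517.5841064453125, -323.4486083984375), (30.790098190307617, 10.964692115783691), 59.905311584472656)
253 160
```

View pics/w11.png

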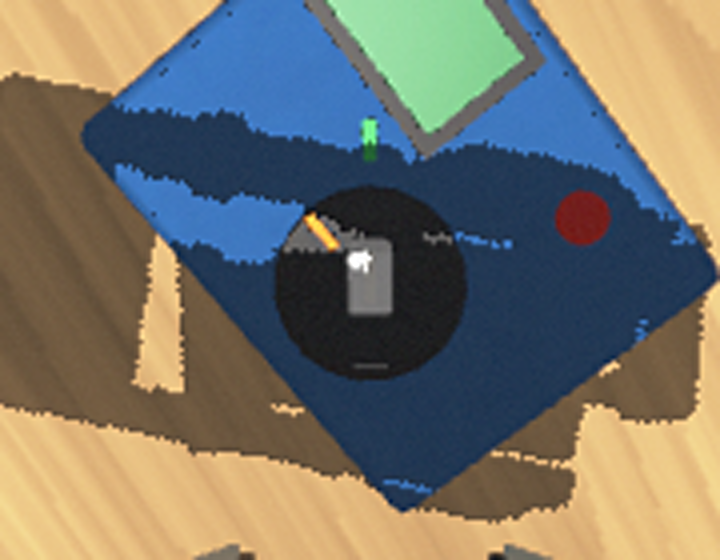

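w11: bar at 59.9° pointing at the green tick (370,138), orange ring tick (322,232) still in place. Now the swing.

{"name": "move_arm", "arguments": {
  "motion": [
    [0.4,-0.28,0,0,0,0],
    [0.82,-0.563,0,0,0,0]
  ],
  "fingers": -0.1
}}

```text
time: 57.08
tool_pos: [0.4991, -0.2412, 0.2319]
tool_rot: [-3.138, -0.001, 1.048]
contact_force: [0.3, 1.0, -0.1]
opening: 0.0411
grip_force: 0.0
```

{"name": "move_arm", "arguments": {
  "motion": [
    [0.4,-0.28,0,0,0,0],
    [0.82,-0.563,0,0,0,0]
  ]
}}

```text
time: 57.32
tool_pos: [0.491, -0.1415, 0.2324]
tool_rot: [-3.138, 0.0, 1.049]
contact_force: [1.0, -0.5, -0.1]
opening: 0.0413
grip_force: 0.0
```

{"name": "move_arm", "arguments": {
  "motion": [
    [0.4,-0.28,0,0,0,0],
    [0.82,-0.563,0,0,0,0]
  ]
}}

```text
time: 57.58
tool_pos: [0.483, -0.0425, 0.2326]
tool_rot: [-3.139, 0.001, 1.049]
contact_force: [0.4, 0.6, 0.3]
opening: 0.041
grip_force: 0.0
```

{"name": "move_arm", "arguments": {
  "motion": [
    [0.4,-0.28,0,0,0,0.055],
    [0.81,-0.563,0,0,0,0.11],
    [0.81,-0.563,0,0,0,0.165],
    [0.81,-0.563,0,0,0,0.22],
    [0.81,-0.563,0,0,0,0.275],
    [0.81,-0.563,0,0,0,0.33],
    [0.81,-0.563,0,0,0,0.385],
    [0.81,-0.563,0.1,0,0,0.44],
    [0.81,-0.563,0.3,0,0,0.495],
    [0.81,-0.563,0.5,0,0,0.55],
    [0.81,-0.563,0.7,0,0,0.608],
    [0.81,-0.563,0.9,0,0,0.608]
  ]
}}

```text
time: 59.08
tool_pos: [0.4743, 0.0542, 0.142]
tool_rot: [3.139, 0.002, -0.863]
contact_force: [0.3, 0.1, 0.8]
opening: 0.0412
grip_force: 0.0
```

```bash
python3 - <<'E'
from h import *
go(.4752,.0549,.048,-49.4)
E
```

```text
t 59.075 at [0.4743 0.0542 0.142 ] yaw -49.4 F [0.3 0.1 0.8] op 0.0412 SHIFT [ 0.002 -0.014  0.94 ] TURN [ 0.0008  0.0007 -0.0002]
```

{"name": "move_arm", "arguments": {
  "motion": [
    [0,-0.01,0.4,0,0,0],
    [0,-0.01,0.8,0,0,0],
    [0,-0.01,0.94,0,0,0],
    [0,-0.01,0.94,0,0,0]
  ]
}}

```text
time: 59.58
tool_pos: [0.4755, 0.0545, 0.0494]
tool_rot: [3.139, 0.002, -0.861]
contact_force: [0.1, 0.6, 0.4]
opening: 0.0413
grip_force: 0.0
```

{"name": "move_arm", "arguments": {
  "motion": [
    [0,0,0,0,0,0],
    [0,0,0,0,0,0],
    [0,0,0,0,0,0],
    [0,0,0,0,0,0],
    [0,0,0,0,0,0]
  ],
  "fingers": -1,
  "newtons": 45
}}

```text
time: 60.2
tool_pos: [0.4771, 0.0544, 0.051]
tool_rot: [-3.14, -0.001, -0.861]
contact_force: [0.2, 2.1, 6.2]
opening: 0.0132
grip_force: 45.0
```

```bash
python3 - <<'E'
from h import *
s=robot.observe();p=s['tool_pos'];print(p,s['tool_rot'],s['contact_force'],np.hypot(p[0]-.5552,p[1]+.0385),np.degrees(np.arctan2(p[1]+.0385,p[0]-.5552)))
arc((.5552,-.0385),45)
E
```

```text
[0.47706961 0.05442029 0.05103245] [-3.14017477e+00 -1.14771090e-03 -8.61176988e-01] [0.21745507 2.06937136 6.15071087] 0.1214023782867955 130.05821230226076
[0.0018, 0.0794, -0.0001, 0.0, -0.0, -0.0208]
[0.0087, 0.1586, -0.0002, 0.0, -0.0001, -0.0417]
[0.0208, 0.2371, -0.0003, 0.0001, -0.0001, -0.0625]
[0.0381, 0.3146, -0.0004, 0.0001, -0.0001, -0.0833]
[0.0603, 0.3909, -0.0005, 0.0001, -0.0001, -0.1042]
[0.0875, 0.4655, -0.0006, 0.0001, -0.0002, -0.125]
[0.1196, 0.5382, -0.0006, 0.0002, -0.0002, -0.1458]
[0.1563, 0.6087, -0.0007, 0.0002, -0.0002, -0.1667]
[0.1975, 0.6766, -0.0007, 0.0002, -0.0003, -0.1875]
[0.2431, 0.7416, -0.0008, 0.0002, -0.0003, -0.2083]
[0.2929, 0.8036, -0.0008, 0.0003, -0.0003, -0.2292]
[0.3466, 0.8621, -0.0008, 0.0003, -0.0004, -0.25]
```

{"name": "move_arm", "arguments": {
  "motion": [
    [0.0025,0.08,0,0,0,-0.0208],
    [0.0105,0.159,0,0,0,-0.0417],
    [0.0235,0.238,0,0,0,-0.0625],
    [0.0415,0.316,0,0,0,-0.0833],
    [0.065,0.392,0,0,0,-0.1042],
    [0.093,0.467,0,0,0,-0.125],
    [0.126,0.539,0,0,0,-0.1458],
    [0.163,0.61,0,0,0,-0.1667],
    [0.206,0.678,0,0,0,-0.1875],
    [0.252,0.743,0,0,0,-0.2083],
    [0.303,0.805,0,0,0,-0.2292],
    [0.357,0.863,0,0,0,-0.25]
  ]
}}

```text
time: 61.7
tool_pos: [0.4345, -0.0289, 0.051]
tool_rot: [-3.141, -0.001, -0.074]
contact_force: [0.3, 3.4, 8.1]
opening: 0.0129
grip_force: 45.0
```

```bash
python3 - <<'E'
from h import *
s=robot.observe();p=s['tool_pos'];print(p,np.degrees(s['tool_rot'][2]),s['contact_force'],np.hypot(p[0]-.5552,p[1]+.0385),np.degrees(np.arctan2(p[1]+.0385,p[0]-.5552)))
E
```

```text
[ 0.43449747 -0.02891435  0.05103925] -4.2178391845659435 [0.29192372 3.39445602 8.06963051] 0.12108255596883842 175.45935769368117
```

{"name": "move_arm", "arguments": {
  "motion": [
    [0.0025,0.08,0,0,0,-0.0208],
    [0.0105,0.159,0,0,0,-0.0417],
    [0.0235,0.238,0,0,0,-0.0625],
    [0.0415,0.316,0,0,0,-0.0833],
    [0.065,0.392,0,0,0,-0.1042],
    [0.093,0.467,0,0,0,-0.125],
    [0.126,0.539,0,0,0,-0.1458],
    [0.163,0.61,0,0,0,-0.1667],
    [0.206,0.678,0,0,0,-0.1875],
    [0.252,0.743,0,0,0,-0.2083],
    [0.303,0.805,0,0,0,-0.2292],
    [0.33,0.834,0,0,0,-0.24]
  ]
}}

```text
time: 63.2
tool_pos: [0.4596, -0.1127, 0.051]
tool_rot: [-3.138, -0.0, 0.679]
contact_force: [-2.6, 5.3, 10.6]
opening: 0.0129
grip_force: 45.0
```

{"name": "move_arm", "arguments": {
  "motion": [
    [0,0.021,0,0,0,-0.005],
    [0.001,0.042,0,0,0,-0.011],
    [0.001,0.042,0,0,0,-0.011]
  ]
}}

```text
time: 63.58
tool_pos: [0.4631, -0.117, 0.051]
tool_rot: [-3.14, -0.0, 0.713]
contact_force: [-2.9, 6.8, 10.3]
opening: 0.0125
grip_force: 45.0
```

```bash
python3 - <<'E'
from h import *
s=robot.observe();p=s['tool_pos'];print(p,np.degrees(s['tool_rot'][2]),s['contact_force'],np.hypot(p[0]-.5552,p[1]+.0385),np.degrees(np.arctan2(p[1]+.0385,p[0]-.5552))%360)
E
```

```text
[ 0.46306389 -0.11697782  0.05099853] 40.84196047367304 [-2.90112488  6.77885022 10.28168991] 0.12102822722225288 220.42301781922487
```

{"name": "move_arm", "arguments": {
  "motion": [
    [0,0,0,0,0,0],
    [0,0,0,0,0,0],
    [0,0,0,0,0,0]
  ],
  "fingers": -0.3
}}

```text
time: 63.95
tool_pos: [0.4634, -0.118, 0.0501]
tool_rot: [-3.141, 0.0, 0.713]
contact_force: [0.2, 0.1, 0.6]
opening: 0.0316
grip_force: 0.0
```

{"name": "move_arm", "arguments": {
  "motion": [
    [0,0,-0.4,0,0,0],
    [0,0,-1,0,0,0]
  ]
}}

```text
time: 64.2
tool_pos: [0.4623, -0.1176, 0.15]
tool_rot: [-3.138, 0.002, 0.713]
contact_force: [0.2, -0.3, 0.7]
opening: 0.032
grip_force: 0.0
```

{"name": "move_arm", "arguments": {
  "motion": [
    [0.2,0,-0.5,0,0,0],
    [0.4,0,-1,0,0,0],
    [0.4,0,-1,0,0,0],
    [0.4,0,-1,0,0,0]
  ]
}}

```text
time: 64.7
tool_pos: [0.4932, -0.0916, 0.2495]
tool_rot: [-3.141, 0.001, 0.713]
contact_force: [-1.1, -0.3, -0.7]
opening: 0.0321
grip_force: 0.0
```

```bash
python3 - <<'E'
from h import *
c=snap('w12'); go(.463,-.117,.05,40.8)
u,v=map(int,proj(c,(.5552,-.0385,.04)));print(u,v)
a,b=max(v-100,0),max(u-130,0);print('origin',b,a)
save('w12',cv2.resize(c['image'][a:v+100,b:u+130],None,fx=3,fy=3,interpolation=cv2.INTER_CUBIC))
P=cloud(c)
hb=np.array([.5552,-.0385])
for k,ang in(('red',175.4),('yellow',-4.6),('blue',-94.6)):
    q=hb+.0795*np.array([np.cos(np.radians(ang+90)),np.sin(np.radians(ang+90))]); ped(c,k,*q,.04); print(q*1000,ang+90)
E
```

```text
t 64.75 at [ 0.4929 -0.0917  0.249 ] yaw 40.8 F [-0.2 -0.2  0.3] op 0.0321 SHIFT [-3.88e-01  1.00e-03  1.99e+00] TURN [-0.0007  0.0005  0.0001]
256 106
origin 126 6
red top [ 548.8 -117.2] [17.3 20.7] 86.7 245
   foot [ 545.2 -117.4] [42.9 67. ] long axis -5.0
[ 548.82418552 -117.74392084] 265.4
yellow top [561.5  41.7] [17.6 22.1] 84.2 374
   foot [565.8  40.7] [40.3 67.3] long axis -4.6
[561.57581448  40.74392084] 85.4
blue top [634.6 -44.2] [21.5 17.8] 85.0 367
   foot [633.7 -47.8] [67.  40.1] long axis 85.8
[634.44392084 -44.87581448] -4.599999999999994
```

View pics/w12.png

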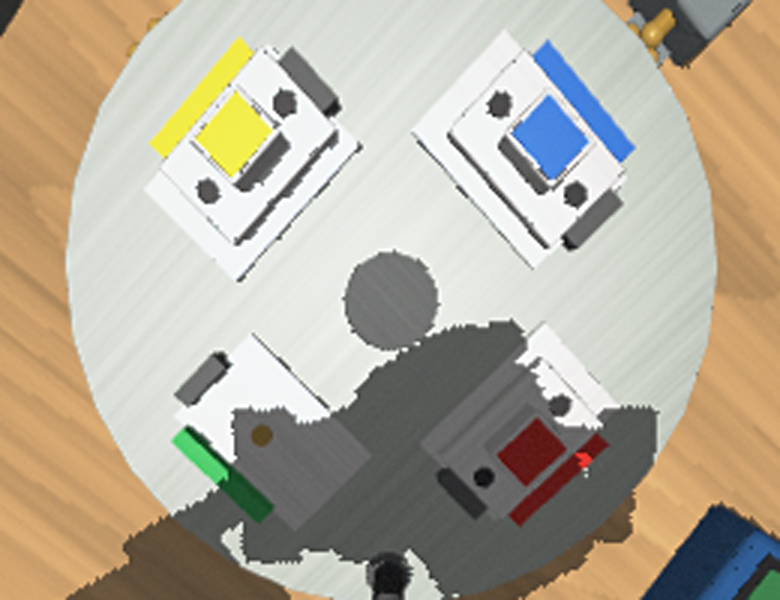

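w12: yellow (236,135), blue (550,138) and red (531,450) sit against their rails and stops. The disc reads within about 0.5° of the quarter turn and the post at (388,575) is released. Handing in.

```bash
python3 -c "
from cell import robot
print(robot.hand_in())"
```

```text
the job is handed in; nothing more can be done
None
```

I handed the job in at about 65 s; `hand_in()` returned no verdict. In the last pictures the red, yellow and blue pedestals (no green one was present) were home and let go, the disc was within about 0.5° of the gauging detent, and the inner knob was at the green mark with the outer ring's tick apparently unmoved.

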